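# Put the checking gauges back in their rack

## Task

The station is done: put its two loose checking gauges away in the leaning slotted rack. Lift the long gauge off the bench hook and stand it in the second slot from the front, and stand the short gauge that lies on the inspection block in the front slot, each on edge with its small end hole up, about centred across the rack and pressed gently past the sprung roller until it is fully home on the slot floor. Let go of both, and do not disturb the gauge already in the rack or knock over or shove anything else on the bench.

Things in the scene. Friction and masses are not known exactly. Their poses are not given: they have to be found in the camera images.
- long_gauge: Aluminium gauge plate 165 x 80 x 10 mm, 0.2 to 0.36 kg, hanging upright on the hook. Origin in the middle of the plate (mid thickness); x along the 165 mm towards the end with the 26 mm hanging hole (centre 20 mm from that end, 27 mm of solid plate on either side of it; a 44 mm bore lies nearer the other end), y along the 80 mm, z across the thickness.
- long_gauge_foot (a point): Middle of the long gauge's foot: the short edge far from the hanging hole, mid thickness. Axes as the gauge's.
- short_gauge: Aluminium gauge plate 130 x 62 x 10 mm, 0.13 to 0.23 kg, lying on the inspection block, z up, its middle plane 37 mm above the bench, 9 mm overhang at each long side, hole end roughly away from the robot. Origin in the middle of the plate; x along the 130 mm towards the end with the 26 mm round hanging hole (centre 20 mm from that end; the other opening is a 34 x 20 mm window), y along the 62 mm.
- short_gauge_foot (a point): Middle of the short gauge's foot: the short edge far from the hanging hole, mid thickness. Axes as the gauge's.
- racked_gauge: Aluminium gauge plate 180 x 72 x 10 mm already standing in the third slot from the front. Same axes as the others. Leave alone.
- rack: Gauge rack, fixed: grey plastic block 160 x 100 mm on a steel foot, leaning back 20 degrees, with four slots across it, open at both ends, 13 mm wide, 36 mm deep, 40 mm apart (plates in neighbouring slots stand 30 mm apart). Top edge up to 115 mm above the bench. Origin under the foot's middle; x from the front (robot's side) to the rear, z up.
- slot1 (a point): Front slot (nearest the rack's front): point on the slot floor, midway between its walls and its ends. z points up along the leaning slot (20 degrees from vertical, leaning to the rear), x square to the slot walls towards the rear, y along the slot. A seated gauge's x lies along this z, its foot here, up to 1.5 mm to the rear.
- slot2 (a point): Second slot from the front, 40 mm behind the first: the same point and axes as slot1.
- roller1 (a joint): Sprung steel roller bar in the front wall of the front slot, 44 mm long, centred, 18 mm above the slot floor, sticking 5 mm into the slot; value = how far it is pushed back (m, 0 to 0.006, 0.002 with a gauge behind it). A gauge stops on it under its own weight, takes a push of about 5 to 25 N to get past it, then only a few N down to the floor, and stays clamped against the rear wall.
- roller2 (a joint): The same roller bar in the second slot.
- hook_stand: Bench hook, fixed: steel foot 110 x 110 x 12 mm, 22 mm aluminium post 202 mm tall, 6 mm wire hook at 190 mm height. Origin on the bench below the post's front face; the hook points along -x of this frame, roughly to the robot. The wire lies level from 58 to 72 mm in front of the post, then rises to its tip. The gauge hangs on the level part, square to the wire, free to swing.
- hook_tip (a point): Tip of the hook's wire, 88 mm in front of the post and 10 mm above the wire's level part. To come off, the gauge must rise about 12 to 17 mm (the hole lets it rise 20 mm) and then move off along -x of the hook stand for 35 mm or more.
- inspection_block: Dark steel block 110 x 44 x 32 mm, fixed, long side along its x; the short gauge lies on it, lined up with it within about 6 degrees. Origin under its middle.
- valve_a: Black plastic and brass valve unit standing upright, 42 mm across, 80 mm tall; origin under its middle. Leave alone.
- valve_b: Black plastic and brass valve unit standing upright, 42 mm across, 80 mm tall; origin under its middle. Leave alone.
- valve_c: Black plastic and brass valve unit standing upright, 42 mm across, 80 mm tall; origin under its middle. Leave alone.
- bottle: White bottle, 48 mm across, 130 mm tall; origin under its middle. Leave alone.
- wrench: Adjustable wrench with red handle, 230 mm long, lying on the bench; origin near the middle of its length. Leave alone.
- screwdriver: Screwdriver with blue handle, 190 mm long, lying on the bench; origin under its middle. Leave alone.
Not all that is in view belongs to the job. Leave any orange look-alike of the short_gauge alone.

How it is judged (in metres and radians):
At the end, for the whole second after the job is handed in: The long gauge stands in the second slot and the short gauge in the front slot, hole end up: each foot within 3 mm of the slot floor, within 5 mm of the slot's middle plane and 20 mm of centred across the rack, leaning as the slot within 0.07 rad, released and at rest (x of long_gauge_foot in the frame of slot2 between -0.005 and 0.005 m and y of long_gauge_foot in the frame of slot2 between -0.02 and 0.02 m and z of long_gauge_foot in the frame of slot2 between -0.003 and 0.003 m and angle between the x axis of long_gauge and the z axis of slot2, either way round below 0.07 rad and linear speed of each of long_gauge, short_gauge below 0.02 m/s and contact force between each of long_gauge, short_gauge and the fingers below 0.1 N and x of short_gauge_foot in the frame of slot1 between -0.005 and 0.005 m and y of short_gauge_foot in the frame of slot1 between -0.02 and 0.02 m and z of short_gauge_foot in the frame of slot1 between -0.003 and 0.003 m and angle between the x axis of short_gauge and the z axis of slot1, either way round below 0.07 rad); the robot touches nothing.
It fails at once if the gauge already in the rack was disturbed (moved over 15 mm) (distance of racked_gauge from where it was at the start of the episode above 0.015 m).
It fails at once if a gauge was slammed or forced into the rack (over 150 N on it) (contact force between any of long_gauge, short_gauge and rack above 150 N).
It fails at once if a valve unit, the bottle or a tool was shoved more than 30 mm (distance of any of valve_a, valve_b, valve_c, bottle, wrench, screwdriver from where it was at the start of the episode above 0.03 m).
It fails at once if a valve unit or the bottle was knocked over (angle between any of valve_a, valve_b, valve_c, bottle's own z axis and vertical above 0.6 rad).
It also fails if it takes over 69 s, if anything falls off the work surface, if the arm or the gripper's body presses on something with over 40 N, if the wrist force passes 120 N, or if a joint passes its speed limit or range.

## Robot

A 6-joint arm with a two-finger parallel gripper is mounted at the origin on the work surface. World frame = base frame: x ahead of the robot, y to its left, z up, the work surface at z = 0. Lengths are in mm, angles in rad, forces in N, time in s.
With the tool pointing down it reaches from about 275 to 775 mm from the base axis. Payload 14.6 kg.
Tool frame: the origin (TCP) lies on the centre line of the jaws, within the pads' length; the fingertips stand ctrl.tcp_to_tips ahead of it and the grasp point (between the pads) lies 2 mm behind it (ctrl.tcp_to_tips is the distance from the TCP to the fingertips, in mm); z points along the fingers, y is the line along which they close (so a half turn about z gives the same grasp; the last joint's range is limited). The gripper opens to 85 mm and grips with 20 to 120 N. Pads are 22 mm wide; open, the fingers measure 114 mm over their backs; the gripper's body (76 mm by 85 mm) begins 54 mm behind the grasp point. The pads swing forward as they close: fully open they stand 13 mm farther back than shut.
Start: joints at [1.043, 0.263, -0.048, 1.259, 0, 1.415], TCP at [191.223, 488.94, 248.278] pointing down, gripper open.
Joint ranges: [-2.65, 2.65], [-0.89, 1.7], [-1.18, 1.37], [-2.13, 2.11], [-1.35, 1.29], [-3.14, 3.14]. Speed limits (rad/s): [1.89, 1.89, 2.57, 2.79, 3.14, 3.14].

## Interface

Orientations are given as a rotation vector (axis times angle).
In Python, from station import ctrl, viewer, ticket gives the robot as it stands.
- The arm moves only by the shell command python3 -m crank 'ROWS'. ROWS is JSON, a list of rows, each a list of 7 numbers: the shift along the tool's x, y, z in cm, then the turn, a rotation vector about the tool's x, y, z in rad, then the opening, from -1 (shut) to 1 (fully open). A call has exactly 10 rows; each row shifts and turns the commanded pose from where the row before left it, along the tool's axes as they then stand; what a row does not reach is not made up. A row lasts 1/10 s, in which the tool goes at most 50 mm and 8.59 degrees, less where a joint would pass 70% of its speed; a pose out of reach is approached as far as the arm can. A call with a gripper value outside its range is refused whole. The fingers move at their own pace and stop on an object; the grip force is fixed at half the most. Time passes only in rows, so rows that do not move let the fingers close, or fill a call up. It gives the time, the measured TCP pose, the force, the opening and the grip force at its end, in the units of the state.
- ctrl.get_state(): the state, without advancing time (a new reading comes with each control period).
- viewer.capture(name): name is "side" or "top"; returns a dict with "pixels" (420x560x3 uint8, red, green, blue), "K" (3x3 intrinsics, pixels), "camera_from_world" (4x4, takes a point from world to camera coordinates). Camera axes: x right, y down, z forward; pixel columns grow to the right and rows downward; lengths in mm; the calibration is good to about 2 mm. A picture is of the moment at which its call begins. There is no depth.
- ticket.close_job(): hands the job in; it is judged then, once.
The state is a dict: "clock": time; "q": joint angles; "dq": joint speeds; "joint_torque": joint torques, N m; "tcp_pos": TCP position; "ee_rot": TCP orientation; "contact_force": force on the tool from outside, world axes, zero at the start; "ft_torque": the same for the moment, N m; "finger_gap": finger opening in mm; "grasp_force": force on a finger pad.
Only numpy, scipy, OpenCV 4.12 (cv2) and the standard library are available. Lean on these libraries where they do the work, as an engineer would, in place of code of your own. Each camera call takes 0.05 s, during which the arm holds its last target. There are 200 camera calls.

## Working session

There is one attempt and no reset: what is moved stays moved. The work goes in short steps, Python scripts to look and compute and a shell command to move; the robot and the scene stay as the last step left them, time stands still between calls to the robot, and variables do not carry over. Pictures are saved under pics/ and viewed, at most 11 in all, crops included, and the job is handed in when it is done.

```bash
ls; mkdir -p pics
python3 - <<'E'
from station import ctrl, viewer
import cv2, numpy as np
for n in ("top","side"):
    c=viewer.capture(n); cv2.imwrite(f"pics/{n}0.png",cv2.cvtColor(c["pixels"],cv2.COLOR_RGB2BGR))
    print(n,np.round(c["K"],1).tolist(),np.round(c["camera_from_world"],3).tolist())
print(ctrl.get_state(), ctrl.tcp_to_tips)
E
```

```text
pics
top [[444.6, 0.0, 283.4], [0.0, 444.6, 204.1], [0.0, 0.0, 1.0]] [[-0.007, -1.0, 0.002, -90.123], [-0.982, 0.006, -0.191, 572.922], [0.191, -0.004, -0.982, 1169.98], [0.0, 0.0, 0.0, 1.0]]
side [[510.8, 0.0, 279.4], [0.0, 510.8, 197.7], [0.0, 0.0, 1.0]] [[0.649, -0.761, -0.012, -443.982], [-0.429, -0.353, -0.831, 322.823], [0.628, 0.545, -0.556, 1253.283], [0.0, 0.0, 0.0, 1.0]]
{'clock': 0.1, 'q': array([ 1.04267781e+00,  2.63507248e-01, -4.88355408e-02,  1.25940246e+00,
        8.44385164e-06,  1.41552136e+00]), 'dq': array([ 0.00070811, -0.00111923,  0.00140646,  0.00112153,  0.00129231,
        0.00161712]), 'joint_torque': array([ 2.67890646e-03, -6.38576674e+01,  3.85065579e+01,  9.91729670e-03,
       -1.87973346e-04, -7.39396069e-05]), 'tcp_pos': array([191.12160353, 488.7485356 , 247.87042759]), 'ee_rot': array([-5.82214453e-01, -3.08683997e+00,  1.39979803e-03]), 'contact_force': array([-0.97837013,  0.43769913,  0.47693925]), 'ft_torque': array([-0.03288337,  0.02925031,  0.02666515]), 'grasp_force': 0.0, 'finger_gap': 85.0562481169589} 17.0
```

View pics/top0.png

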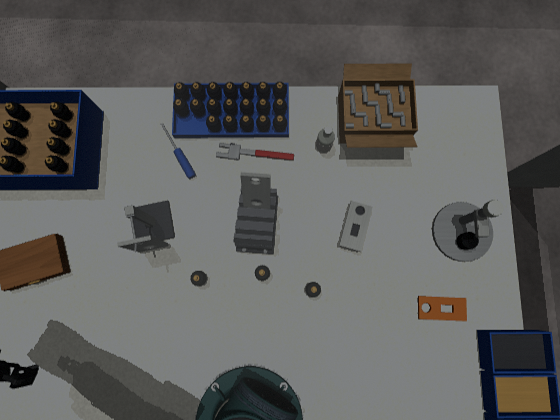

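View pics/side0.png

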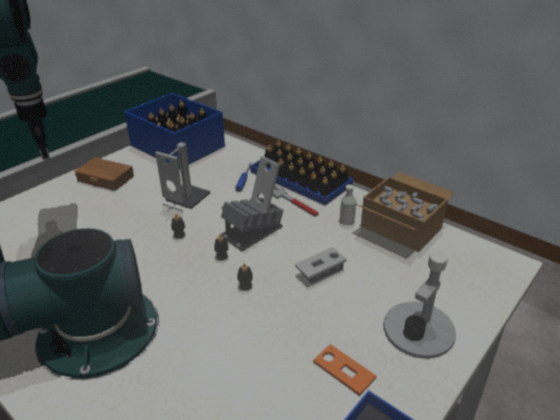

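The top view shows the hook stand at about (152,222) with the long gauge edge-on from (118,246) to (152,238). The rack is at (257,215) and the short gauge at (355,227). The valves are at (199,278), (262,272) and (313,289). The side view shows the same layout. I'll enlarge both.

Run:
```python
import cv2
t=cv2.imread("pics/top0.png")[165:300,105:385]; s=cv2.imread("pics/side0.png")[130:290,140:360]
f=lambda i,k:cv2.convertScaleAbs(cv2.resize(i,None,fx=k,fy=k,interpolation=cv2.INTER_CUBIC),alpha=1.5)
cv2.imwrite("pics/t1.png",f(t,2.8)); cv2.imwrite("pics/s1.png",f(s,3.6))
```

```text
(no output)
```

View pics/t1.png

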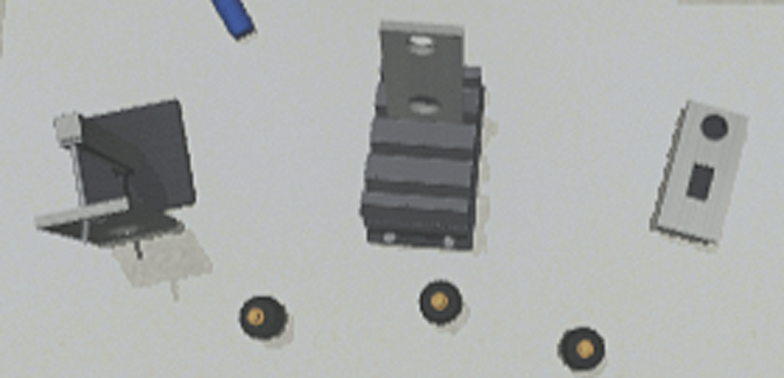

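View pics/s1.png

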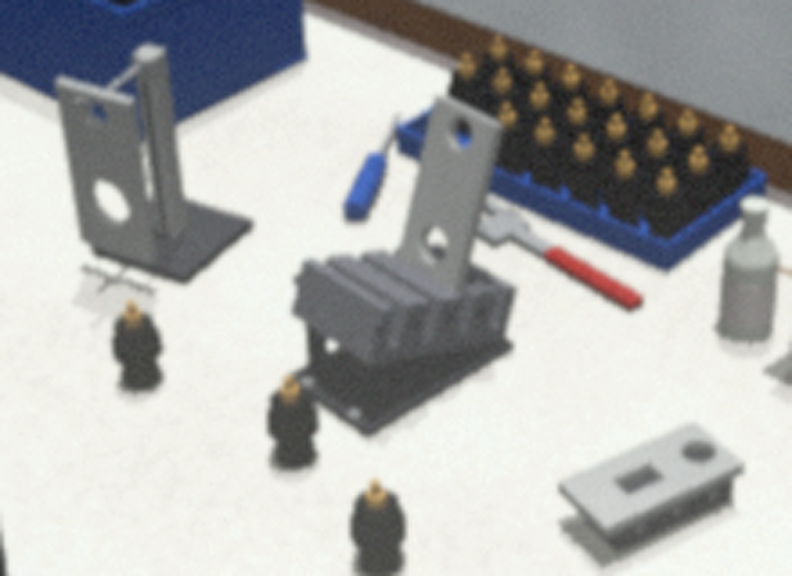

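The crops show these features, in full-image pixels:
- **Long gauge (top view):** the top edge is a bright strip from about (118,244) to (151,238). The wire runs square to it.
- **Racked gauge (top view):** the top edge runs from (241,173) to (271,174).
- **Short gauge (top view):** the corners are near (351,201), (372,206), (361,251) and (338,246).
- **Side view:** the matching corners are visible.

Next I'll turn these into world points.

```bash
cat > h.py <<'E'
import numpy as np, cv2
from scipy.spatial.transform import Rotation as R
from station import ctrl, viewer
def cam(n):
    c=viewer.capture(n); return c["pixels"],np.array(c["K"]),np.array(c["camera_from_world"])
def ray(c,p):
    _,K,T=c; d=T[:3,:3].T@np.linalg.solve(K,[p[0],p[1],1.]); return -T[:3,:3].T@T[:3,3],d/np.linalg.norm(d)
def plane(c,p,z): o,d=ray(c,p); return o+d*(z-o[2])/d[2]
def tri(c1,p1,c2,p2):
    o1,d1=ray(c1,p1);o2,d2=ray(c2,p2); s=np.linalg.lstsq(np.c_[d1,-d2],o2-o1,rcond=None)[0]
    a,b=o1+d1*s[0],o2+d2*s[1]; return (a+b)/2,np.linalg.norm(a-b)
def proj(c,P): _,K,T=c; q=K@(T[:3,:3]@P+T[:3,3]); return q[:2]/q[2]
def delta(pos,rot):
    """shift (cm) and turn (rad) in present tool axes to reach pos (mm), rot (Rotation)"""
    s=ctrl.get_state(); r=R.from_rotvec(s["ee_rot"])
    return np.round(r.inv().apply(np.array(pos)-s["tcp_pos"])/10,2),np.round((r.inv()*rot).as_rotvec(),3)
tc=lambda x,y:(x/2.8+105-.32,y/2.8+165-.32)
sc=lambda x,y:(x/3.6+140-.36,y/3.6+130-.36)
E
python3 - <<'E'
from h import *
np.set_printoptions(precision=1,suppress=True)
t=cam("top"); s=cam("side")
print("long top z200", *[plane(t,tc(*p),200) for p in ((36,222),(129,204))])
print("tri", tri(t,tc(36,222),s,sc(60,78)), tri(t,tc(129,204),s,sc(135,100)))
print("rack wire post", plane(t,tc(75,150),190),plane(t,tc(84,240),190))
for a,b in (((380,22),(441,97)),((464,26),(500,127))): print("racked", tri(t,tc(*a),s,sc(*b)))
for p in ((366,243),(472,248)): print("foot front",plane(t,tc(*p),6))
print("block front top",tri(t,tc(364,193),s,sc(300,262)),tri(t,tc(473,203),s,sc(392,322)))
for n,p in zip("abc",((257,317),(439,300),(585,348))): print("valve",n,plane(t,tc(*p),80))
img=t[0].astype(int); hsv=cv2.cvtColor(t[0],cv2.COLOR_RGB2HSV)
print(img[229,352],img[225,325],img[222,100])
for p in ((686,100),(748,117),(716,244),(650,230)): print("short",plane(t,tc(*p),42))
E
```

```text
long top z200 [450.  302.3 200. ] [464.8 224.1 200. ]
tri (array([450.2, 301.5, 201.4]), np.float64(1.0950505307594083)) (array([466.1, 222.8, 200.7]), np.float64(3.404434208905298))
rack wire post [513.4 276.3 190. ] [435.3 264.  190. ]
racked (array([620.8,  10.9, 211.5]), np.float64(0.0507147083300703))
racked (array([615.3, -60.8, 211.9]), np.float64(3.652768510297723))
foot front [447.2  41.9   6. ]
foot front [441.5 -64.4   6. ]
block front top (array([480.3,  37.3, 108.5]), np.float64(11.257623527920403)) (array([474.6, -66.2,  98.2]), np.float64(3.389178985137237))
valve a [372.5 134.9  80. ]
valve b [387.1 -34.9  80. ]
valve c [ 342.  -170.8   80. ]
[43 45 46] [125 127 126] [125 128 129]
short [ 584.4 -278.9   42. ]
short [ 566.7 -339.9   42. ]
short [ 440.9 -303.1   42. ]
short [ 455.  -239.1   42. ]
```

Run:
```python
from h import *
a=.18; x=np.array([np.cos(a),np.sin(a),0]); u=np.array([-np.sin(a),np.cos(a),0]); 
P=np.array([457.4,263.2,248])-26*u
for sg in (1,-1):
    y=sg*x; z=np.array([0,0,-1.]); r=R.from_matrix(np.c_[np.cross(y,z),y,z]); print(P,delta(P,r),r.as_rotvec())
```

```text
[462.05476891 237.62006399 248.        ] (array([-34.38, -13.53,   0.  ]), array([-1.000e-03,  0.000e+00,  1.018e+00])) [2.01279077 2.41211064 0.        ]
[462.05476891 237.62006399 248.        ] (array([-34.38, -13.53,   0.  ]), array([-0.000e+00, -1.000e-03, -2.124e+00])) [ 2.41211064 -2.01279077  0.        ]
```

```bash
python3 -m crank '[[-3.44,-1.35,0,0,0,0,0],[-3.44,-1.35,0,0,0,0,0],[-3.44,-1.35,0,0,0,0,0],[-3.44,-1.35,0,0,0,0,0],[-3.44,-1.35,0,0,0,0,0],[-3.44,-1.35,0,0,0,0,0],[-3.44,-1.35,0,0,0,0,0],[-3.44,-1.35,0,0,0,0,0],[-3.44,-1.35,0,0,0,0,0],[-3.42,-1.38,0,0,0,0,0]]'
python3 -m crank '[[0,0,0,0,0,0.145,0],[0,0,0,0,0,0.145,0],[0,0,0,0,0,0.145,0],[0,0,0,0,0,0.145,0],[0,0,0,0,0,0.145,0],[0,0,0,0,0,0.145,0],[0,0,0,0,0,0.148,0],[0,0,0,0,0,0,0],[0,0,0,0,0,0,0],[0,0,0,0,0,0,0]]'
python3 - <<'E'
from h import *
t=cam("top"); s=cam("side")
f=lambda i,x,y,w,h,k:cv2.convertScaleAbs(cv2.resize(i[y:y+h,x:x+w],None,fx=k,fy=k,interpolation=cv2.INTER_CUBIC)[:,:,::-1],alpha=1.5)
cv2.imwrite("pics/g1.png",np.hstack([f(t[0],110,175,80,100,5),f(s[0],140,110,80,100,5)]))
E
```

```text
clock: 1.2
tcp_pos: [463.1, 236.4, 248.2]
ee_rot: [-0.582, -3.087, -0.0]
contact_force: [0.4, 1.8, -0.1]
finger_gap: 42.5
grasp_force: 0.0
clock: 2.2
tcp_pos: [462.1, 237.7, 248.2]
ee_rot: [-2.008, -2.416, 0.0]
contact_force: [-0.7, 0.2, -0.9]
finger_gap: 42.5
grasp_force: 0.0
```

View pics/g1.png

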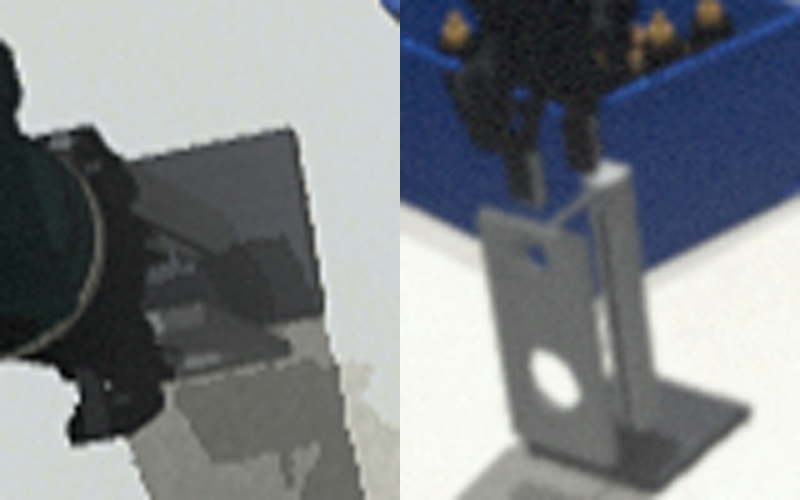

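In the side view the open jaws stand above the plate, with the front finger at (525,190) and the rear one at (580,160). Both are off to the side of the hole, so I'll go down and close.

```bash
python3 -m crank '[[0,0,0.73,0,0,0,0],[0,0,0.73,0,0,0,0],[0,0,0.73,0,0,0,0],[0,0,0.73,0,0,0,0],[0,0,0.73,0,0,0,0],[0,0,0.73,0,0,0,0],[0,0,0.73,0,0,0,0],[0,0,0.73,0,0,0,0],[0,0,0.73,0,0,0,0],[0,0,0,0,0,0,0]]'
python3 -m crank '[[0,0,0,0,0,0,-0.3],[0,0,0,0,0,0,-0.5],[0,0,0,0,0,0,-0.6],[0,0,0,0,0,0,-1],[0,0,0,0,0,0,-1],[0,0,0,0,0,0,-1],[0,0,0,0,0,0,-1],[0,0,0,0,0,0,-1],[0,0,0,0,0,0,-1],[0,0,0,0,0,0,-1]]'
```

```text
clock: 3.3
tcp_pos: [461.8, 237.6, 181.6]
ee_rot: [-2.012, -2.412, 0.002]
contact_force: [0.9, 0.6, 0.2]
finger_gap: 42.8
grasp_force: 0.0
clock: 4.3
tcp_pos: [462.2, 237.8, 182.8]
ee_rot: [2.013, 2.412, 0.001]
contact_force: [-1.9, -0.2, 5.9]
finger_gap: 9.4
grasp_force: 59.5
```

```bash
python3 -m crank '[[0,0,-0.3,0,0,0,-1],[0,0,-0.3,0,0,0,-1],[0,0,-0.3,0,0,0,-1],[0,0,-0.3,0,0,0,-1],[0,0,-0.3,0,0,0,-1],[0,0,0,0,0,0,-1],[0,0,0,0,0,0,-1],[0,0,0,0,0,0,-1],[0,0,0,0,0,0,-1],[0,0,0,0,0,0,-1]]'
python3 -m crank '[[0,-0.6,0,0,0,0,-1],[0,-0.6,0,0,0,0,-1],[0,-0.6,0,0,0,0,-1],[0,-0.6,0,0,0,0,-1],[0,-0.6,0,0,0,0,-1],[0,-0.6,0,0,0,0,-1],[0,-0.6,0,0,0,0,-1],[0,-0.6,0,0,0,0,-1],[0,-0.6,0,0,0,0,-1],[0,-0.6,0,0,0,0,-1]]'
python3 - <<'E'
from h import *
t=cam("top"); s=cam("side")
f=lambda i,x,y,w,h,k:cv2.convertScaleAbs(cv2.resize(i[y:y+h,x:x+w],None,fx=k,fy=k,interpolation=cv2.INTER_CUBIC)[:,:,::-1],alpha=1.6)
cv2.imwrite("pics/g2.png",np.hstack([f(t[0],225,170,60,95,6),np.vstack([f(s[0],215,150,70,95,6)])]))
cv2.imwrite("pics/g3.png",f(s[0],130,110,90,110,5))
E
```

```text
clock: 5.3
tcp_pos: [462.1, 237.7, 197.5]
ee_rot: [-2.013, -2.412, 0.0]
contact_force: [-0.1, -0.1, -2.7]
finger_gap: 8.9
grasp_force: 58.5
clock: 6.3
tcp_pos: [402.6, 226.9, 197.6]
ee_rot: [2.013, 2.412, 0.0]
contact_force: [0.3, -0.1, -3.0]
finger_gap: 9.2
grasp_force: 58.4
```

View pics/g2.png

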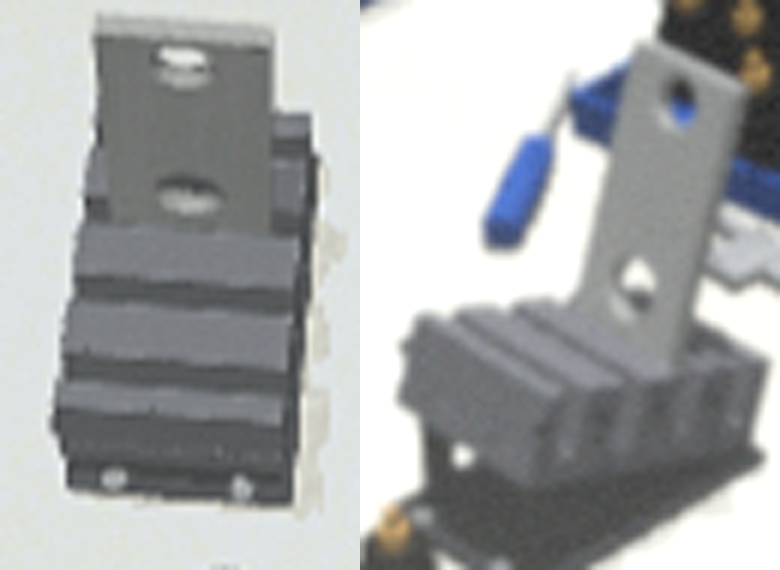

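The gauge came off the hook and weighs about 3 N. In the top crop the racked gauge's top-face midline runs from (96,25) to (272,35), and the slot-2 mouth is the dark band at about y=295. I'll use these to locate the slots.

```bash
cat >> h.py <<'E'
gt=lambda x,y:(x/6+225-.42,y/6+170-.42)
gs=lambda x,y:(x/6+215-.42,y/6+150-.42)
E
python3 - <<'E'
from h import *
np.set_printoptions(precision=1,suppress=True)
t=cam("top"); s=cam("side")
L,Rr=plane(t,gt(96,24),215.6),plane(t,gt(272,36),215.6); print(L,Rr,np.linalg.norm(L-Rr),np.arctan2(L[0]-Rr[0],L[1]-Rr[1]))
print(tri(t,gt(97,36),s,gs(642,45)),tri(t,gt(272,46),s,gs(735,90)))
for yaw in (-.06,-.075):
    yh=np.array([-np.sin(yaw),np.cos(yaw),0]);xh=np.array([np.cos(yaw),np.sin(yaw),0])
    sx=xh*np.cos(.349)-[0,0,np.sin(.349)]; sz=xh*np.sin(.349)+[0,0,np.cos(.349)]
    m=(L+Rr)/2; f3=m-180*sz-1.0*sx; f2=f3-40*sx; f1=f2-40*sx
    print(yaw,f2,f1)
    for i,f in ((1,f1),(2,f2)):
        for y in (-50,50):
            for x in (-6.5,6.5):
                P=f+x*sx+36*sz+y*yh
                a=proj(t,P);b=proj(s,P);print("slot",i,y,x,"top crop",(a-[225,170]+.42)*6,"side crop",(b-[215,150]+.42)*6)
E
```

```text
[617.1  10.  215.6] [611.7 -61.  215.6] 71.1986262903599 0.07621722690772631
(array([672.9, -59.4, 205. ]), np.float64(181.01150522284735)) (array([ 665.7, -127.1,  203.7]), np.float64(171.00224791759976))
-0.06 [514.5 -19.5  60.5] [477.  -17.2  74.1]
slot 1 -50 -6.5 top crop [294.1 392.6] side crop [216.1 391.8]
slot 1 -50 6.5 top crop [295.9 365.9] side crop [235.  388.5]
slot 1 50 -6.5 top crop [ 63.4 380.2] side crop [ 77.  311.3]
slot 1 50 6.5 top crop [ 66.5 353.7] side crop [ 96.1 308.6]
slot 2 -50 -6.5 top crop [299.6 311.6] side crop [273.6 381.6]
slot 2 -50 6.5 top crop [301.3 285.8] side crop [291.9 378.4]
slot 2 50 -6.5 top crop [ 72.9 299.5] side crop [135.1 303.1]
slot 2 50 6.5 top crop [ 76.  273.9] side crop [153.5 300.5]
-0.075 [514.6 -18.   60.5] [477.1 -15.2  74.1]
slot 1 -50 -6.5 top crop [289.4 394. ] side crop [212.1 390.8]
slot 1 -50 6.5 top crop [291.7 367.4] side crop [231.3 387.6]
slot 1 50 -6.5 top crop [ 59.  378.2] side crop [ 75.5 309.2]
slot 1 50 6.5 top crop [ 62.6 351.7] side crop [ 94.9 306.6]
slot 2 -50 -6.5 top crop [296.3 313. ] side crop [270.5 381.1]
slot 2 -50 6.5 top crop [298.5 287.3] side crop [289.  378.1]
slot 2 50 -6.5 top crop [ 69.9 297.6] side crop [134.3 301.4]
slot 2 50 6.5 top crop [ 73.3 272. ] side crop [153.  298.9]
```

```bash
cat >> h.py <<'E'
yaw=-.07; L20=np.radians(20)
yh=np.array([-np.sin(yaw),np.cos(yaw),0]);xh=np.array([np.cos(yaw),np.sin(yaw),0])
sx=xh*np.cos(L20)-[0,0,np.sin(L20)]; sz=xh*np.sin(L20)+[0,0,np.cos(L20)]
f2=np.array([514.6,-18.5,60.5]); f1=f2-40*sx
RL=R.from_matrix(np.c_[np.cross(sx,-sz),sx,-sz])   # tool for the long gauge
E
python3 - <<'E'
from h import *
P=f2+sz*208-26*yh+0.3*sx; print(P,delta(P,RL),delta(P+[0,0,60],RL)); print(np.round(np.cross(sx,-sz),2))
s=ctrl.get_state(); r=R.from_rotvec(s["ee_rot"]); print((r.inv()*RL).as_rotvec(), s["tcp_pos"])
# turn as two steps: yaw about world z then lean
E
```

```text
[584.02867087 -49.43179088 255.85345908] (array([-30.43,  12.85,  -5.82]), array([0.348, 0.044, 0.247])) (array([-30.43,  12.85, -11.82]), array([0.348, 0.044, 0.247]))
[0.07 1.   0.  ]
[0.34753884 0.04355277 0.24747389] [403.14303498 226.98123876 197.67621944]
```

```bash
python3 -m crank '[[0,0,-3,0,0,0,-1],[0,0,-4,0,0,0,-1],[0,0,-4,0,0,0,-1],[0,0,-1.5,0.087,0.011,0.062,-1],[0,0,0,0.087,0.011,0.062,-1],[0,0,0,0.087,0.011,0.062,-1],[0,0,0,0.087,0.011,0.062,-1],[0,0,0,0,0,0,-1],[0,0,0,0,0,0,-1],[0,0,0,0,0,0,-1]]'
python3 - <<'E'
from h import *
P=f2+sz*208-26*yh+0.3*sx; print(P,delta(P,RL),delta(P+60*sz,RL))
E
```

```text
clock: 7.5
tcp_pos: [402.9, 227.1, 323.0]
ee_rot: [-2.096, -1.957, 0.342]
contact_force: [0.1, -0.4, -2.2]
finger_gap: 9.5
grasp_force: 59.3
[584.02867087 -49.43179088 255.85345908] (array([-26.35,  21.05,  -0.49]), array([ 0.002, -0.   ,  0.001])) (array([-26.34,  21.07,  -6.49]), array([ 0.002, -0.   ,  0.001]))
```

```bash
python3 -m crank '[[-2.93,2.34,-0.28,0,0,0,-1],[-2.93,2.34,-0.28,0,0,0,-1],[-2.93,2.34,-0.28,0,0,0,-1],[-2.93,2.34,-0.28,0,0,0,-1],[-2.93,2.34,-0.28,0,0,0,-1],[-2.93,2.34,-0.28,0,0,0,-1],[-2.93,2.34,-0.28,0,0,0,-1],[-2.93,2.34,-0.28,0,0,0,-1],[-2.91,2.33,-0.25,0,0,0,-1],[0,0,0,0,0,0,-1]]'
python3 -m crank '[[0,0,1,0,0,0,-1],[0,0,1,0,0,0,-1],[0,0,0,0,0,0,-1],[0,0,0,0,0,0,-1],[0,0,0,0,0,0,-1],[0,0,0,0,0,0,-1],[0,0,0,0,0,0,-1],[0,0,0,0,0,0,-1],[0,0,0,0,0,0,-1],[0,0,0,0,0,0,-1]]'
python3 - <<'E'
from h import *
P=f2+sz*208-26*yh+0.3*sx; print(P,delta(P,RL))
t=cam("top"); s=cam("side")
f=lambda i,x,y,w,h,k:cv2.convertScaleAbs(cv2.resize(i[y:y+h,x:x+w],None,fx=k,fy=k,interpolation=cv2.INTER_CUBIC)[:,:,::-1],alpha=1.6)
cv2.imwrite("pics/g4.png",np.hstack([f(t[0],225,170,60,95,6),f(s[0],215,150,70,95,6)]))
E
```

```text
clock: 8.5
tcp_pos: [591.7, -53.4, 272.7]
ee_rot: [-2.099, -1.953, 0.345]
contact_force: [0.6, 0.7, -4.0]
finger_gap: 9.2
grasp_force: 59.7
clock: 9.5
tcp_pos: [583.5, -50.0, 255.0]
ee_rot: [-2.096, -1.953, 0.345]
contact_force: [-0.2, 0.3, -3.2]
finger_gap: 9.4
grasp_force: 59.8
[584.02867087 -49.43179088 255.85345908] (array([ 0.06,  0.02, -0.1 ]), array([-0.001, -0.   , -0.001]))
```

View pics/g4.png

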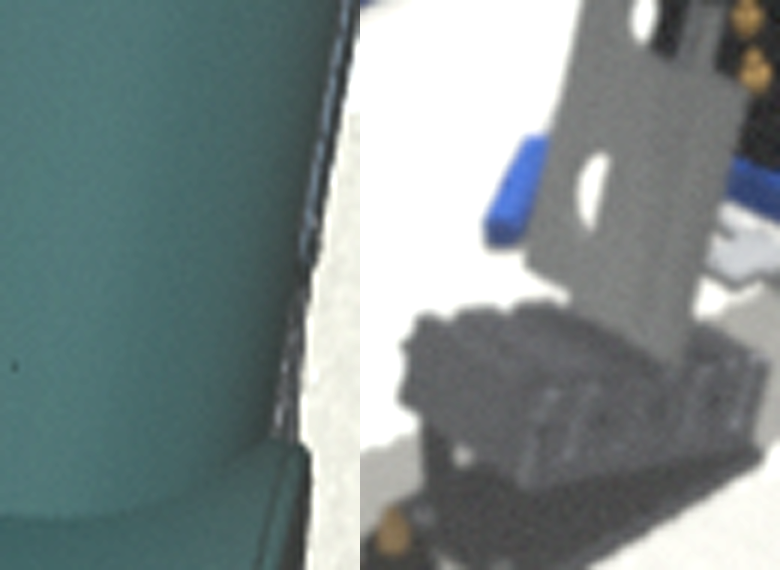

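The side view shows the long gauge hovering over the rack. Its left foot corner is at (525,262) and its right side merges with the racked gauge. I'll check that corner against the prediction.

Run:
```python
from h import *
np.set_printoptions(precision=1,suppress=True)
s=cam("side"); st=ctrl.get_state(); r=R.from_rotvec(st["ee_rot"]); T=st["tcp_pos"]
for c in (24,26,28):
  for d in (146,148,150):
    P=T+r.apply([c+40,-5,d]); P2=T+r.apply([c-40,-5,d]); g=lambda P:(proj(s,P)-[215,150]+.42)*6+[360,0]
    print(c,d,g(P),g(P2))
# edge profile along the foot and left edge
g=cv2.cvtColor(s[0],cv2.COLOR_RGB2GRAY).astype(int)
for row in (186,189,191): print(row,g[row,236:256])
for col in (244,247,250,253,256,259,262): print(col,g[188:212,col])
```

```text
24 146 [523.6 265.3] [634.2 327.7]
24 148 [522.8 268.9] [633.3 331.5]
24 150 [522.  272.6] [632.4 335.3]
26 146 [520.9 263.7] [631.4 326.1]
26 148 [520.1 267.4] [630.5 329.9]
26 150 [519.3 271.1] [629.6 333.7]
28 146 [518.2 262.2] [628.5 324.5]
28 148 [517.4 265.9] [627.6 328.3]
28 150 [516.6 269.6] [626.7 332.1]
186 [ 86  67  67  70  67  64  63  71  78  79  80  79  81  84  87 103 136 142
 105  81]
189 [75 56 54 53 56 61 70 79 80 79 80 79 77 76 82 86 89 89 81 81]
191 [114  99  97  97 102 106  99  85  80  83  80  80  80  79  81  81  80  79
  83  83]
244 [ 80  80  80  80  81  80  82 105 139 162 164 136  97  68  61  61  62  65
  66  64  64  64  62  59]
247 [ 80  79  80  80  80  80  80  79  87 118 146 138 104  70  59  57  59  59
  60  65  65  64  64  63]
250 [83 82 80 81 81 82 79 80 80 83 88 90 84 75 66 55 57 58 57 59 63 63 66 63]
253 [102  89  84  79  80  80  79  81  81  82  80  81  80  81  76  64  56  54
  53  57  60  57  59  62]
256 [79 79 82 77 78 82 81 81 82 81 82 81 80 81 81 79 72 63 54 55 55 58 58 58]
259 [79 82 79 82 81 81 81 82 81 79 82 82 79 80 79 80 79 76 69 61 55 58 53 59]
262 [77 78 78 77 77 78 78 77 78 78 77 75 75 77 75 75 77 79 80 76 68 59 51 55]
```

```bash
python3 -m crank '[[0.06,0.02,0.3,0,0,0,-1],[0,0,0.3,0,0,0,-1],[0,0,0.3,0,0,0,-1],[0,0,0.3,0,0,0,-1],[0,0,0.3,0,0,0,-1],[0,0,0.3,0,0,0,-1],[0,0,0,0,0,0,-1],[0,0,0,0,0,0,-1],[0,0,0,0,0,0,-1],[0,0,0,0,0,0,-1]]'
python3 -m crank '[[0,0,0.08,0,0,0,-1],[0,0,0.08,0,0,0,-1],[0,0,0.08,0,0,0,-1],[0,0,0.08,0,0,0,-1],[0,0,0.08,0,0,0,-1],[0,0,0,0,0,0,-1],[0,0,0,0,0,0,-1],[0,0,0,0,0,0,-1],[0,0,0,0,0,0,-1],[0,0,0,0,0,0,-1]]'
python3 -m crank '[[0,0,0.08,0,0,0,-1],[0,0,0.08,0,0,0,-1],[0,0,0.08,0,0,0,-1],[0,0,0.08,0,0,0,-1],[0,0,0.08,0,0,0,-1],[0,0,0,0,0,0,-1],[0,0,0,0,0,0,-1],[0,0,0,0,0,0,-1],[0,0,0,0,0,0,-1],[0,0,0,0,0,0,-1]]'
```

```text
clock: 10.65
tcp_pos: [577.6, -48.9, 238.1]
ee_rot: [-2.096, -1.954, 0.345]
contact_force: [-0.3, 0.1, -2.7]
finger_gap: 9.2
grasp_force: 59.8
clock: 11.65
tcp_pos: [576.2, -48.8, 234.3]
ee_rot: [-2.096, -1.953, 0.345]
contact_force: [0.2, -1.0, -2.0]
finger_gap: 9.1
grasp_force: 59.8
clock: 12.65
tcp_pos: [574.8, -48.7, 230.5]
ee_rot: [-2.096, -1.953, 0.345]
contact_force: [-2.1, 0.0, -3.1]
finger_gap: 9.3
grasp_force: 59.7
```

```bash
python3 -m crank '[[0,0,0.08,0,0,0,-1],[0,0,0.08,0,0,0,-1],[0,0,0.08,0,0,0,-1],[0,0,0.08,0,0,0,-1],[0,0,0.08,0,0,0,-1],[0,0,0,0,0,0,-1],[0,0,0,0,0,0,-1],[0,0,0,0,0,0,-1],[0,0,0,0,0,0,-1],[0,0,0,0,0,0,-1]]'
```

```text
clock: 13.65
tcp_pos: [573.4, -48.6, 226.7]
ee_rot: [-2.096, -1.953, 0.345]
contact_force: [-0.9, 0.4, -3.8]
finger_gap: 9.4
grasp_force: 59.8
```

```bash
python3 -m crank '[[0,0,0.08,0,0,0,-1],[0,0,0.08,0,0,0,-1],[0,0,0.08,0,0,0,-1],[0,0,0.08,0,0,0,-1],[0,0,0,0,0,0,-1],[0,0,0,0,0,0,-1],[0,0,0,0,0,0,-1],[0,0,0,0,0,0,-1],[0,0,0,0,0,0,-1],[0,0,0,0,0,0,-1]]'
```

```text
clock: 14.65
tcp_pos: [572.3, -48.5, 223.7]
ee_rot: [-2.096, -1.953, 0.345]
contact_force: [-0.9, -1.3, -4.0]
finger_gap: 9.1
grasp_force: 59.7
```

```bash
python3 -m crank '[[0,0,0.08,0,0,0,-1],[0,0,0.08,0,0,0,-1],[0,0,0.08,0,0,0,-1],[0,0,0.08,0,0,0,-1],[0,0,0,0,0,0,-1],[0,0,0,0,0,0,-1],[0,0,0,0,0,0,-1],[0,0,0,0,0,0,-1],[0,0,0,0,0,0,-1],[0,0,0,0,0,0,-1]]'
```

```text
clock: 15.65
tcp_pos: [571.3, -48.5, 220.8]
ee_rot: [-2.097, -1.954, 0.345]
contact_force: [-0.4, -0.0, 2.3]
finger_gap: 9.4
grasp_force: 60.5
```

```bash
python3 -m crank '[[0,0,0.08,0,0,0,-1],[0,0,0.08,0,0,0,-1],[0,0,0.08,0,0,0,-1],[0,0,0.08,0,0,0,-1],[0,0,0,0,0,0,-1],[0,0,0,0,0,0,-1],[0,0,0,0,0,0,-1],[0,0,0,0,0,0,-1],[0,0,0,0,0,0,-1],[0,0,0,0,0,0,-1]]'
```

```text
clock: 16.65
tcp_pos: [570.2, -48.4, 217.7]
ee_rot: [-2.096, -1.953, 0.345]
contact_force: [0.9, -0.5, 3.6]
finger_gap: 9.2
grasp_force: 60.8
```

```bash
python3 -m crank '[[0,0,0.08,0,0,0,-1],[0,0,0.08,0,0,0,-1],[0,0,0.08,0,0,0,-1],[0,0,0.08,0,0,0,-1],[0,0,0.08,0,0,0,-1],[0,0,0,0,0,0,-1],[0,0,0,0,0,0,-1],[0,0,0,0,0,0,-1],[0,0,0,0,0,0,-1],[0,0,0,0,0,0,-1]]'
```

```text
clock: 17.65
tcp_pos: [568.7, -48.3, 213.8]
ee_rot: [-2.096, -1.953, 0.345]
contact_force: [-1.1, 0.1, -3.9]
finger_gap: 9.2
grasp_force: 59.8
```

```bash
python3 -m crank '[[0,0,0.08,0,0,0,-1],[0,0,0.08,0,0,0,-1],[0,0,0.08,0,0,0,-1],[0,0,0.08,0,0,0,-1],[0,0,0.08,0,0,0,-1],[0,0,0,0,0,0,-1],[0,0,0,0,0,0,-1],[0,0,0,0,0,0,-1],[0,0,0,0,0,0,-1],[0,0,0,0,0,0,-1]]'
```

```text
clock: 18.65
tcp_pos: [567.4, -48.2, 210.1]
ee_rot: [-2.096, -1.953, 0.345]
contact_force: [-0.1, 0.7, -0.5]
finger_gap: 9.5
grasp_force: 60.1
```

```bash
python3 -m crank '[[0,0,0.08,0,0,0,-1],[0,0,0.08,0,0,0,-1],[0,0,0.08,0,0,0,-1],[0,0,0.08,0,0,0,-1],[0,0,0.08,0,0,0,-1],[0,0,0.08,0,0,0,-1],[0,0,0.08,0,0,0,-1],[0,0,0,0,0,0,-1],[0,0,0,0,0,0,-1],[0,0,0,0,0,0,-1]]'
```

```text
clock: 19.65
tcp_pos: [565.4, -48.1, 204.8]
ee_rot: [-2.096, -1.953, 0.345]
contact_force: [-0.7, 0.3, -0.3]
finger_gap: 9.5
grasp_force: 60.1
```

```bash
python3 -m crank '[[0,0,0.08,0,0,0,-1],[0,0,0.08,0,0,0,-1],[0,0,0.08,0,0,0,-1],[0,0,0.08,0,0,0,-1],[0,0,0,0,0,0,-1],[0,0,0,0,0,0,-1],[0,0,0,0,0,0,-1],[0,0,0,0,0,0,-1],[0,0,0,0,0,0,-1],[0,0,0,0,0,0,-1]]'
```

```text
clock: 20.65
tcp_pos: [564.4, -48.0, 202.0]
ee_rot: [-2.096, -1.954, 0.345]
contact_force: [0.5, 1.5, 4.2]
finger_gap: 9.1
grasp_force: 60.4
```

```bash
python3 -m crank '[[0,0,0.08,0,0,0,-1],[0,0,0.08,0,0,0,-1],[0,0,0,0,0,0,-1],[0,0,0,0,0,0,-1],[0,0,0,0,0,0,-1],[0,0,0,0,0,0,-1],[0,0,0,0,0,0,-1],[0,0,0,0,0,0,-1],[0,0,0,0,0,0,-1],[0,0,0,0,0,0,-1]]'
```

```text
clock: 21.65
tcp_pos: [563.8, -47.9, 200.3]
ee_rot: [-2.096, -1.953, 0.345]
contact_force: [-0.3, 0.5, -0.4]
finger_gap: 9.6
grasp_force: 60.4
```

```bash
python3 -m crank '[[0,0,0.08,0,0,0,-1],[0,0,0.08,0,0,0,-1],[0,0,0,0,0,0,-1],[0,0,0,0,0,0,-1],[0,0,0,0,0,0,-1],[0,0,0,0,0,0,-1],[0,0,0,0,0,0,-1],[0,0,0,0,0,0,-1],[0,0,0,0,0,0,-1],[0,0,0,0,0,0,-1]]'
```

```text
clock: 22.65
tcp_pos: [563.6, -48.2, 199.7]
ee_rot: [-2.098, -1.954, 0.344]
contact_force: [0.8, -1.5, 10.2]
finger_gap: 9.2
grasp_force: 61.9
```

```bash
python3 -m crank '[[0,0,0.08,0,0,0,-1],[0,0,0,0,0,0,-1],[0,0,0,0,0,0,-1],[0,0,0,0,0,0,-0.8],[0,0,0,0,0,0,-0.6],[0,0,0,0,0,0,-0.55],[0,0,0,0,0,0,-0.55],[0,0,0,0,0,0,-0.55],[0,0,0,0,0,0,-0.55],[0,0,0,0,0,0,-0.55]]'
python3 -m crank '[[0,0,-0.5,0,0,0,-0.55],[0,0,-0.5,0,0,0,-0.55],[0,0,-0.5,0,0,0,-0.55],[0,0,-0.5,0,0,0,-0.55],[0,0,-0.5,0,0,0,-0.55],[0,0,-1,0,0,0,-0.55],[0,0,-1.5,0,0,0,-0.55],[0,0,-2,0,0,0,-0.55],[0,0,-2,0,0,0,-0.55],[0,0,-2,0,0,0,-0.55]]'
python3 - <<'E'
from h import *
s=cam("side"); t=cam("top")
f=lambda i,x,y,w,h,k:cv2.convertScaleAbs(cv2.resize(i[y:y+h,x:x+w],None,fx=k,fy=k,interpolation=cv2.INTER_CUBIC)[:,:,::-1],alpha=1.6)
cv2.imwrite("pics/g5.png",np.hstack([f(s[0],215,150,70,95,6)]))
# predicted seated corners (front face) in this crop
g=lambda P:np.round((proj(s,P)-[215,150]+.42)*6)
for y in (-40,40): print([g(f2+1.3*sx-5*sx+y*yh+l*sz) for l in (165,)], "hole",g(f2-3.7*sx+145*sz))
d=np.array([np.cos(-.285),np.sin(-.285),0]); print(delta([512,-290,200],R.identity())[0])
# short gauge outline from the top view
hsv=cv2.cvtColor(t[0],cv2.COLOR_RGB2HSV); print(t[0][205:250:4,355].tolist()[:3], t[0][225,300:310].mean(0), t[0][240,355])
E
```

```text
clock: 23.65
tcp_pos: [563.0, -47.8, 198.1]
ee_rot: [-2.096, -1.953, 0.345]
contact_force: [-0.1, 0.3, 0.3]
finger_gap: 19.3
grasp_force: 0.0
clock: 24.65
tcp_pos: [600.7, -50.5, 302.6]
ee_rot: [-2.097, -1.954, 0.345]
contact_force: [0.2, -0.2, -0.3]
finger_gap: 19.3
grasp_force: 0.0
[array([320., 125.])] hole [253. 134.]
[array([206.,  67.])] hole [253. 134.]
[-24.5   -3.31  12.16]
[[146, 149, 146], [95, 97, 96], [143, 146, 143]] [154.3 154.8 147.4] [149 152 149]
```

View pics/g5.png

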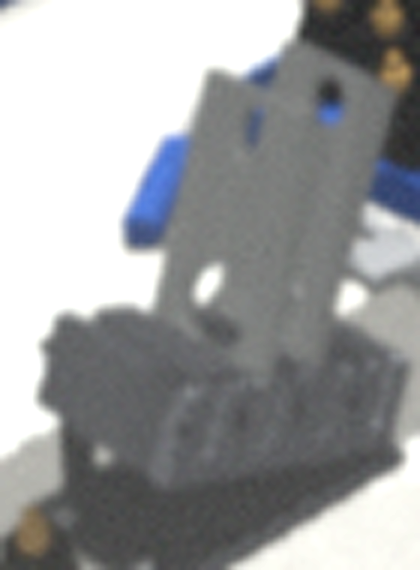

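The long gauge is seated. Its left top corner is at (210,70), against a prediction of (206,67), and the racked gauge hasn't moved. Next I'll get the short gauge's hole and window from the first top view.

Run:
```python
from h import *
np.set_printoptions(precision=2,suppress=True)
t=cam("top"); im=cv2.imread("pics/top0.png",0)
x0,y0=330,190; roi=im[y0:260,x0:385]; k=8
b=cv2.resize(roi,None,fx=k,fy=k,interpolation=cv2.INTER_CUBIC)
cs,_=cv2.findContours((b<90).astype(np.uint8),cv2.RETR_LIST,cv2.CHAIN_APPROX_NONE)
for c in cs:
    a=cv2.contourArea(c)/k/k
    if a>8:
        m=cv2.moments(c); p=np.array([m["m10"],m["m01"]])/m["m00"]/k-.44+[x0,y0]; print("area",a,p,plane(t,p,42)[:2],plane(t,p,37)[:2],cv2.minAreaRect(c)[2])
# plate = low-noise brightness of its face vs bench
print(np.median(im[225:245,342:350]),np.median(im[225:245,375:383]),np.median(im[225:245,330:336]))
for row in (212,222,232,242): print(row,im[row,332:380])
for col in (346,356,366): print(col,im[196:208,col],im[240:254,col])
```

```text
area 98.40625 [354.64 229.52] [ 502.36 -289.67] [ 503.03 -290.49] 15.5241117477417
area 76.859375 [359.7  210.01] [ 556.93 -305.79] [ 557.83 -306.68] 90.0
area 127.875 [344.83 232.93] [ 493.07 -262.31] [ 493.71 -263.02] 79.08716583251953
114.0 127.0 127.0
212 [127 127 127 127 127 127 128 126 127 127 128 127 128 112  78  70 101 113
 111 110 113 113 113 101  51  43  45  45  44  44  43  41  60 113 112 107
 110 111 111 114 127 128 128 128 127 126 126 127]
222 [128 126 127 127 127 127 127 126 128 127 129 113  80  78 113 113 111 115
 113 116 109 102 116 111 113 110 113 113 113 112 109 112 109 111 112 112
 113 128 128 128 127 128 127 126 127 129 127 128]
232 [127 127 128 127 127 127 127 128  76  79  68 116 113 113 113 115 114 117
  84  44  45  48  47  46  45  33  86 117 114 113 113 114 115 115 117 128
 128 127 128 127 127 127 127 127 127 128 127 128]
242 [126 127 126 127 128 111  80  78 104 114 114 115 116 114 115 113 114 118
 114 116 114 118 117 118 117 114 117 114 115 117 116 117 128 128 127 127
 128 127 127 127 127 127 126 127 127 127 127 127]
346 [127 126 127 126 126 126 126 126 127 128 128 128] [115 116 115 115 117 115 110  84  55  89 121 122 128 127]
356 [127 127 126 128 127 125 115 111 112 112 102  71] [117 116 117 116 115 114 116 115 117 112  84  53  85 117]
366 [127 127 127 127 127 129 126 127 122 112 110 110] [127 127 127 127 128 126 127 127 128 126 127 127 127 126]
```

Run:
```python
from h import *
np.set_printoptions(precision=2,suppress=True)
t=cam("top"); P=lambda *p:plane(t,p,42)
A,B=P(362,203.1),P(349.9,247.7); print(A,B,np.linalg.norm(A-B),(A+B)/2)
a,b=P(359.65,212),P(351.7,242); d=a-b; y=np.arctan2(d[1],d[0]); print("yaw",y, "width",np.linalg.norm(P(345.5,222)-P(368.5,222))*np.cos(y))
h=P(359.7,210); print("hole",h,"centre from hole",h-45*np.array([np.cos(y),np.sin(y),0]))
c=(A+B)/2; c[2]=160
ax=np.array([np.cos(y),np.sin(y),0]); ay=np.array([-np.sin(y),np.cos(y),0])
for s in(1,-1):
    r=R.from_matrix(np.c_[s*-ax*-1,-s*ay,[0,0,-1]]); print(r.as_rotvec(),delta(c+8*ax,r))
```

```text
[ 576.45 -312.96   42.  ] [ 452.35 -274.83   42.  ] 129.8318156479715 [ 514.4 -293.9   42. ]
yaw -0.2924244867624128 width 60.94041220005574
hole [ 556.94 -305.78   42.  ] centre from hole [ 513.85 -292.8    42.  ]
[ 3.11 -0.46  0.  ] (array([-25.06,  -0.93,  15.36]), array([-0.25,  0.31,  1.77]))
[0.46 3.11 0.  ] (array([-25.06,  -0.93,  15.36]), array([-0.29, -0.24, -1.33]))
```

```bash
python3 -c "
from station import ctrl; s=ctrl.get_state(); print(s['q'],s['tcp_pos'],s['ee_rot'])"
```

```text
[-0.19934322  0.69557385  0.77092486  1.99300394 -0.04388067  1.44965246] [600.92011641 -50.57733824 301.1078635 ] [-2.09655424 -1.9537017   0.34479748]
```

```bash
python3 -m crank '[[0,0,-0.5,-0.029,-0.024,-0.133,-0.4],[0,0,-0.5,-0.029,-0.024,-0.133,0],[0,0,0,-0.029,-0.024,-0.133,0.4],[0,0,0,-0.029,-0.024,-0.133,0.8],[0,0,0,-0.029,-0.024,-0.133,1],[0,0,0,-0.029,-0.024,-0.133,1],[0,0,0,-0.029,-0.024,-0.133,1],[0,0,0,-0.029,-0.024,-0.133,1],[0,0,0,-0.029,-0.024,-0.133,1],[0,0,0,-0.029,-0.024,-0.133,1]]'
cat >> h.py <<'E'
y2=-.29; ax=np.array([np.cos(y2),np.sin(y2),0]); ay=np.array([-np.sin(y2),np.cos(y2),0]); C=np.array([514.2,-293.5,0])
RG=R.from_matrix(np.c_[-ax,ay,[0,0,-1]])
RS=R.from_matrix(np.c_[-sz,yh,sx])   # tool for the short gauge in the rack
E
python3 -c "
from h import *
print(delta(C+10*ax+[0,0,130],RG),ctrl.get_state()['q'])"
```

```text
clock: 25.85
tcp_pos: [603.1, -50.4, 310.2]
ee_rot: [-0.454, -3.108, 0.009]
contact_force: [-0.7, 0.7, 0.1]
finger_gap: 85.5
grasp_force: 0.0
(array([  0.58, -25.74,  18.16]), array([-0.006,  0.001,  0.   ])) [-0.21543122  0.40186599  0.32785211  1.49657172 -0.00560755  0.07449536]
```

```bash
python3 -m crank '[[0.06,-3.4,0,0,0,0,1],[0.06,-3.4,0,0,0,0,1],[0.06,-3.4,0.5,0,0,0,1],[0.06,-3.4,2,0,0,0,1],[0.06,-3.4,3,0,0,0,1],[0.06,-3.4,3.2,0,0,0,1],[0.06,-3.4,3.2,0,0,0,1],[0.06,-1.94,3.2,0,0,0,1],[0.06,0,3.06,0,0,0,1],[0,0,0,0,0,0,1]]'
python3 - <<'E'
from h import *
s=cam("side"); print(delta(C+10*ax+[0,0,32],RG))
x,y,w,h=285,230,75,75
cv2.imwrite("pics/g6.png",cv2.convertScaleAbs(cv2.resize(s[0][y:y+h,x:x+w],None,fx=8,fy=8,interpolation=cv2.INTER_CUBIC)[:,:,::-1],alpha=1.5))
E
```

```text
clock: 26.85
tcp_pos: [520.7, -295.2, 127.0]
ee_rot: [-0.464, -3.1, 0.005]
contact_force: [-0.2, 0.5, 0.6]
finger_gap: 85.6
grasp_force: 0.0
(array([-0.23,  0.02,  9.76]), array([-0.005, -0.003, -0.006]))
```

View pics/g6.png

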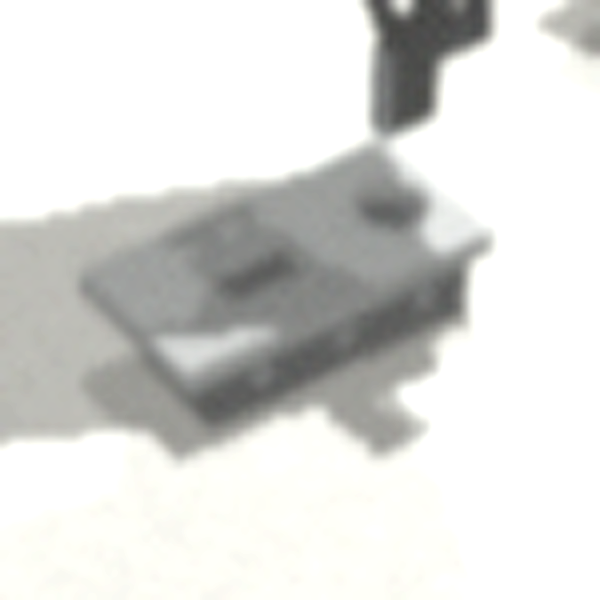

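The side crop shows the plate with the gripper shadow across its middle. The right finger, tip at (405,125), is above and outside the right edge. I'll descend and close.

```bash
python3 -m crank '[[-0.1,0,1.5,-0.005,-0.003,-0.006,1],[-0.13,0,1.5,0,0,0,1],[0,0,1.5,0,0,0,1],[0,0,1.2,0,0,0,1],[0,0,1,0,0,0,1],[0,0,0.7,0,0,0,1],[0,0,0.6,0,0,0,1],[0,0,0.6,0,0,0,1],[0,0,0.6,0,0,0,1],[0,0,0.5,0,0,0,1]]'
python3 -m crank '[[0,0,0,0,0,0,0.8],[0,0,0,0,0,0,0.65],[0,0,0,0,0,0,0.6],[0,0,0,0,0,0,0.55],[0,0,0,0,0,0,0.5],[0,0,0,0,0,0,0.45],[0,0,0,0,0,0,0],[0,0,0,0,0,0,-1],[0,0,0,0,0,0,-1],[0,0,0,0,0,0,-1]]'
```

```text
clock: 27.9
tcp_pos: [525.9, -297.4, 33.6]
ee_rot: [0.453, 3.105, -0.003]
contact_force: [-0.7, -0.5, 0.4]
finger_gap: 85.5
grasp_force: 0.0
clock: 28.9
tcp_pos: [526.0, -297.4, 34.6]
ee_rot: [0.453, 3.105, -0.003]
contact_force: [-2.7, 1.9, 7.9]
finger_gap: 60.6
grasp_force: 65.2
```

```bash
python3 -m crank '[[0,0,-0.3,0,0,0,-1],[0,0,-0.5,0,0,0,-1],[0,0,-1,0,0,0,-1],[0,0,-2.5,0,0,0,-1],[0,0,-4,0,0,0,-1],[0,0,-4,0,0,0,-1],[0,0,-4,0,0,0,-1],[0,0,-3,0,0,0,-1],[0,0,-1,0,0,0,-1],[0,0,0,0,0,0,-1]]'
python3 - <<'E'
from h import *
H=f1+sz*137.4+sx*2.7
print(H,delta(H,RS),delta(H-280*yh,RS))
E
```

```text
clock: 29.9
tcp_pos: [525.7, -297.2, 238.1]
ee_rot: [0.453, 3.104, -0.005]
contact_force: [-0.4, -0.1, -2.5]
finger_gap: 60.7
grasp_force: 65.6
[526.51378445 -19.33532973 202.37111744] (array([ 7.88, 26.66,  3.47]), array([-0.137, -1.211, -0.19 ])) (array([ 1.77, -0.66,  3.57]), array([-0.137, -1.211, -0.19 ]))
```

```bash
python3 -m crank '[[0,0,0,-0.0152,-0.1346,-0.0211,-1],[0,0,0,-0.0152,-0.1346,-0.0211,-1],[0,0,0,-0.0152,-0.1346,-0.0211,-1],[0,0,0,-0.0152,-0.1346,-0.0211,-1],[0,0,0,-0.0152,-0.1346,-0.0211,-1],[0,0,0,-0.0152,-0.1346,-0.0211,-1],[0,0,0,-0.0152,-0.1346,-0.0211,-1],[0,0,0,-0.0152,-0.1346,-0.0211,-1],[0,0,0,-0.0152,-0.1346,-0.0211,-1],[0,0,0,0,0,0,-1]]'
python3 - <<'E'
from h import *
H=f1+sz*137.4+sx*2.7
print(delta(H,RS),delta(H-280*yh,RS),ctrl.get_state()['q'])
E
```

```text
clock: 30.9
tcp_pos: [526.5, -298.9, 231.0]
ee_rot: [0.108, 2.035, -0.039]
contact_force: [0.3, 0.5, -2.5]
finger_gap: 60.6
grasp_force: 65.6
(array([ 4.23, 27.77, -0.8 ]), array([-0.014, -0.118, -0.028])) (array([ 3.43, -0.22, -0.45]), array([-0.014, -0.118, -0.028])) [-0.97405013  0.10390914 -0.96168064 -0.39050042  0.76692241 -0.48491887]
```

```bash
python3 -m crank '[[0,0.5,-1.5,-0.014,-0.118,-0.028,-1],[0,3,-1,0,0,0,-1],[0,3,0,0,0,0,-1],[0,3,0,0,0,0,-1],[0,3,0,0,0,0,-1],[0,3,0,0,0,0,-1],[0,3,0,0,0,0,-1],[0,3,0,0,0,0,-1],[0,3,0,0,0,0,-1],[0,3,0,0,0,0,-1]]'
python3 - <<'E'
from h import *
H=f1+sz*137.4+sx*2.7
print(delta(H,RS),ctrl.get_state()['q'])
E
```

```text
clock: 31.9
tcp_pos: [543.6, -35.7, 269.3]
ee_rot: [0.072, 1.99, -0.038]
contact_force: [0.5, -1.0, -1.3]
finger_gap: 60.8
grasp_force: 65.9
(array([6.86, 1.48, 1.07]), array([ 0.004, -0.071, -0.005])) [-0.34025558 -0.10148709 -1.17388755 -0.63797604  0.25044311 -0.10769412]
```

```bash
cat > kin.py <<'E'
from h import *
from scipy.optimize import least_squares as LS
D=[([1.04268,.263507,-.048836,1.259402,0,1.41552],[191.12,488.75,247.87],[-.582214,-3.08684,.0014]),
([-0.19934,.69557,.77092,1.99300,-.04388,1.44965],[600.92,-50.577,301.108],[-2.09655,-1.9537,.3448]),
([-0.21543,.40187,.32785,1.49657,-.00561,.0745],[603.1,-50.4,310.2],[-.454,-3.108,.009]),
([-.97405,.10391,-.96168,-.3905,.76692,-.48492],[526.5,-298.9,231.0],[.108,2.035,-.039]),
([-.340256,-.101487,-1.173888,-.637976,.250443,-.107694],[543.6,-35.7,269.3],[.072,1.99,-.038])]
ry=lambda t:R.from_rotvec([0,t,0]); rz=lambda t:R.from_rotvec([0,0,t])
def fk(q,k):
    h,r0,a,b,off,l4,l5,o4=k
    W=np.array([r0+a*np.sin(q[1])+b*np.cos(q[1]-q[2]),off,h+a*np.cos(q[1])-b*np.sin(q[1]-q[2])])
    Rp=ry(q[1]-q[2]+q[3]); Rw=Rp*rz(q[4])
    return rz(q[0]).apply(W+Rp.apply([l4,0,o4])+Rw.apply([l5,0,0])), rz(q[0])*Rw   # x of Rw = tool z
k=LS(lambda k:np.concatenate([fk(q,k)[0]-p for q,p,_ in D]+[(k-[200,0,400,400,80,80,150,0])*.002]),[200,0,400,400,80,80,150,0],loss="soft_l1").x
E
python3 - <<'E'
from kin import *
np.set_printoptions(precision=3,suppress=True); print(k)
for q,p,e in D: P,r=fk(q,k); print(P-p, r.apply([1,0,0]),R.from_rotvec(e).apply([0,0,1]))
lo=[-2.65,-.89,-1.18,-2.13,-1.35];hi=[2.65,1.7,1.37,2.11,1.29]
for f in (60,38,20,0):
    T=f1+sz*(77.4+f)+sx*2.7
    g=lambda q:np.r_[(fk(q,k)[0]-T)/10,(fk(q,k)[1].apply([1,0,0])-sx)*10]
    s=LS(g,[-.34,0,-1.1,-.7,.25],bounds=([-2.65,-1.2,-1.8,-2.13,-1.35],hi)); print(f,s.x,s.cost)
E
```

```text
[248.588  61.395 529.422 360.812  81.465 148.267 253.672 -25.821]
[-1.246 -1.616 -0.922] [-0.    -0.001 -1.   ] [-0.    -0.001 -1.   ]
[ 0.748  0.785 12.078] [-0.342  0.024 -0.94 ] [-0.342  0.024 -0.94 ]
[ 2.641 -0.216 -2.991] [-0.001 -0.006 -1.   ] [-0.001 -0.006 -1.   ]
[-13.912   2.607   1.444] [ 0.89  -0.075 -0.45 ] [ 0.89  -0.075 -0.45 ]
[ 1.156 -4.046 -0.196] [ 0.911 -0.06  -0.408] [ 0.911 -0.06  -0.408]
60 [-0.292  0.61  -1.571 -1.766  0.206] 0.1670280787623169
38 [-0.296  0.63  -1.571 -1.735  0.208] 0.5930559523811245
20 [-0.3    0.651 -1.571 -1.715  0.21 ] 1.1296583339874418
0 [-0.304  0.68  -1.571 -1.698  0.213] 1.9168794332751335
```

```bash
cat > kin2.py <<'E'
from kin import *
def fk(q,k):
    h,r0,a,b,off,l4,l5,al,be=k
    W=np.array([r0+a*np.sin(q[1]+al)+b*np.cos(q[1]-q[2]+be),off,h+a*np.cos(q[1]+al)-b*np.sin(q[1]-q[2]+be)])
    Rp=ry(q[1]-q[2]+q[3]); Rw=Rp*rz(q[4])
    return rz(q[0]).apply(W+Rp.apply([l4,0,0])+Rw.apply([l5,0,0])), rz(q[0])*Rw
s=ctrl.get_state(); D[4]=(s["q"],s["tcp_pos"],s["ee_rot"])
k0=np.array([200,0,400,400,80,80,150,0,0.]); sc=np.array([200,100,300,300,60,80,100,1,1])
best=None
for i in range(40):
    g=np.random.default_rng(i).normal(size=9)*sc*.4+k0
    r=LS(lambda k:np.concatenate([fk(q,k)[0]-p for q,p,_ in D]+[(k-k0)/sc*.3]),g,x_scale=sc)
    if best is None or r.cost<best.cost: best=r
k=best.x
E
python3 - <<'E'
from kin2 import *
np.set_printoptions(precision=3,suppress=True); print(k,best.cost,s["q"],s["tcp_pos"],s["ee_rot"])
for q,p,e in D: P,r=fk(q,k); print(P-p)
hi=[2.65,1.7,1.37,2.11,1.29]
for f in (60,38,20,0):
    T=f1+sz*(77.4+f)+sx*2.7
    g=lambda q:np.r_[(fk(q,k)[0]-T)/10,(fk(q,k)[1].apply([1,0,0])-sx)*10]
    s=min((LS(g,[-.34,x,y,-.7,.25],bounds=([-2.65,-1.2,-1.8,-2.13,-1.35],hi)) for x in (-.5,0,.5) for y in (-1.3,-.5)),key=lambda r:r.cost); print(f,s.x,s.cost)
E
```

```text
[159.073   0.054 581.621 373.1    81.2   138.982 268.517  -0.     -0.137] 0.10814701145859486 [-0.34  -0.101 -1.174 -0.638  0.25  -0.108] [543.634 -35.731 269.331] [ 0.072  1.99  -0.038]
[-0.006 -0.018  0.014]
[ 0.003  0.    -0.009]
[0.014 0.002 0.002]
[-0.016  0.012 -0.001]
[ 0.021 -0.003 -0.006]
60 [-0.306  0.307 -1.517 -1.466  0.222] 1.240626014942014e-27
38 [-0.312  0.647 -1.707 -1.988  0.227] 0.0031073982873112416
20 [-0.316  0.651 -1.707 -1.95   0.228] 0.12518014165472235
0 [-0.32   0.659 -1.707 -1.911  0.229] 0.463892727251398
```

The joint model now fits to about 0.02 mm. It shows that holding the tool square to the plate would need q3 near −1.5 at the rack, beyond its limit of −1.18. I'll work out which tilted edge grasp makes both the pick and the insertion reachable, then put the plate back and regrip.

```bash
cat >> kin2.py <<'E'
lo=[-2.65,-.89,-1.8,-2.13,-1.35];hi=[2.65,1.7,1.37,2.11,1.29]
def ik(T,dz):
    g=lambda q:np.r_[(fk(q,k)[0]-T)/10,(fk(q,k)[1].apply([1,0,0])-dz)*10]
    return min((LS(g,[np.arctan2(T[1],T[0])-.15,x,y,w,.2],bounds=(lo,hi)) for x in (-.3,.5) for y in (-1.1,0,.9) for w in (-.7,1)),key=lambda r:r.cost)
E
python3 - <<'E'
from kin2 import *
np.set_printoptions(precision=2,suppress=True)
for dd in (25,35,40,45,50):
    d=np.radians(dd); tz=sx*np.cos(d)-sz*np.sin(d)
    gz=-ax*np.sin(d)-np.array([0,0,np.cos(d)])
    o=[]
    for f in (60,20,0):
        r=ik(f1+sz*(77+f)+sx*2,tz); o+= [r.x[:5],round(r.cost,4)]
    r=ik(np.array([526,-297.4,35]),gz); r2=ik(np.array([526,-297.4,180]),gz)
    print(dd,*o,"grasp",r.x,round(r.cost,4),r2.x,round(r2.cost,4))
E
```

```text
25 [-0.26 -0.09 -0.95 -0.07  0.14] 0.0 [-0.27 -0.04 -1.05 -0.22  0.14] 0.0 [-0.27 -0.01 -1.11 -0.3   0.14] 0.0 grasp [-0.59  0.82  0.27  1.44 -0.13] 0.0 [-0.59  0.75  0.52  1.76 -0.13] 0.0
35 [-0.24 -0.05 -0.76  0.25  0.1 ] 0.0 [-0.25 -0.02 -0.86  0.13  0.1 ] 0.0 [-0.25 -0.01 -0.92  0.06  0.1 ] 0.0 grasp [-0.58  0.96  0.49  1.69 -0.16] 0.0 [-0.58  0.9   0.75  2.01 -0.16] 0.0
40 [-0.23 -0.02 -0.67  0.4   0.08] 0.0 [-0.24  0.   -0.77  0.28  0.08] 0.0 [-0.24  0.02 -0.82  0.21  0.09] 0.0 grasp [-0.57  1.03  0.6   1.82 -0.18] 0.0 [-0.57  0.96  0.84  2.11 -0.18] 0.0198
45 [-0.23  0.02 -0.58  0.53  0.07] 0.0 [-0.23  0.04 -0.68  0.42  0.07] 0.0 [-0.23  0.05 -0.73  0.36  0.07] 0.0 grasp [-0.56  1.11  0.72  1.95 -0.19] 0.0 [-0.56  0.96  0.83  2.11 -0.2 ] 0.5074
50 [-0.22  0.07 -0.49  0.66  0.05] 0.0 [-0.22  0.08 -0.6   0.55  0.05] 0.0 [-0.23  0.09 -0.65  0.49  0.05] 0.0 grasp [-0.56  1.2   0.86  2.09 -0.2 ] 0.0 [-0.56  0.96  0.83  2.11 -0.21] 1.6442
```

```bash
python3 -c "
from h import *
print(delta([526,-297.4,240],RG))"
```

```text
(array([  2.52, -26.24,   1.15]), array([0.133, 1.145, 0.193]))
```

```bash
python3 -m crank '[[0.28,-2.92,0.12,0,0,0,-1],[0.28,-2.92,0.12,0,0,0,-1],[0.28,-2.92,0.13,0,0,0,-1],[0.28,-2.92,0.13,0,0,0,-1],[0.28,-2.92,0.13,0,0,0,-1],[0.28,-2.92,0.13,0,0,0,-1],[0.28,-2.92,0.13,0,0,0,-1],[0.28,-2.92,0.13,0,0,0,-1],[0.28,-2.88,0.13,0,0,0,-1],[0,0,0,0.0148,0.1272,0.0214,-1]]'
python3 -m crank '[[0,0,0,0.0148,0.1272,0.0214,-1],[0,0,0,0.0148,0.1272,0.0214,-1],[0,0,0,0.0148,0.1272,0.0214,-1],[0,0,0,0.0148,0.1272,0.0214,-1],[0,0,0,0.0148,0.1272,0.0214,-1],[0,0,0,0.0148,0.1272,0.0214,-1],[0,0,0,0.0148,0.1272,0.0214,-1],[0,0,0,0.0148,0.1272,0.0214,-1],[0,0,0,0,0,0,-1],[0,0,0,0,0,0,-1]]'
python3 -c "
from h import *
print(delta([526,-297.4,34.8],RG))"
```

```text
clock: 32.9
tcp_pos: [526.7, -302.5, 236.6]
ee_rot: [0.104, 2.075, -0.033]
contact_force: [-0.1, -0.6, -3.4]
finger_gap: 60.5
grasp_force: 65.8
clock: 33.9
tcp_pos: [529.1, -300.5, 238.2]
ee_rot: [0.415, 3.012, 0.001]
contact_force: [0.3, 0.7, -2.1]
finger_gap: 60.7
grasp_force: 65.8
(array([ 2.42, -0.08, 20.2 ]), array([0.015, 0.1  , 0.016]))
```

```bash
python3 -m crank '[[0,0,0,0.015,0.1,0.016,-1],[0.2,0.1,2.5,0,0,0,-1],[0.18,0.1,3.5,0,0,0,-1],[0,0,3.5,0,0,0,-1],[0,0,3.5,0,0,0,-1],[0,0,3,0,0,0,-1],[0,0,1.5,0,0,0,-1],[0,0,0.5,0,0,0,-1],[0,0,0,0,0,0,-1],[0,0,0,0,0,0,-1]]'
python3 -c "
from h import *
print(delta([526,-297.4,34.8],RG))"
```

```text
clock: 34.9
tcp_pos: [526.0, -298.4, 59.9]
ee_rot: [0.457, 3.106, -0.001]
contact_force: [0.0, 0.1, -0.5]
finger_gap: 60.7
grasp_force: 65.7
(array([0.04, 0.09, 2.51]), array([-0.001,  0.002, -0.002]))
```

```bash
python3 -m crank '[[0.04,0.09,0.5,0,0,0,-1],[0,0,0.5,0,0,0,-1],[0,0,0.5,0,0,0,-1],[0,0,0.4,0,0,0,-1],[0,0,0.3,0,0,0,-1],[0,0,0.2,0,0,0,-1],[0,0,0.05,0,0,0,-1],[0,0,0,0,0,0,-1],[0,0,0,0,0,0,-1],[0,0,0,0,0,0,-1]]'
```

```text
clock: 35.9
tcp_pos: [525.9, -297.1, 34.6]
ee_rot: [0.457, 3.108, -0.0]
contact_force: [-3.1, 2.6, 8.1]
finger_gap: 60.9
grasp_force: 66.8
```

```bash
python3 -m crank '[[0,0,0,0,0,0,0.6],[0,0,0,0,0,0,0.9],[0,0,0,0,0,0,1],[0,0,0,0,0,0,1],[0,0,0,0,0.1,0,1],[0,0,0,0,0.1,0,1],[0,0,0,0,0.1,0,1],[0,0,0,0,0.1,0,1],[0,0,0,0,0.11,0,1],[0,0,0,0,0.101,0,1]]'
cat >> h.py <<'E'
d=np.radians(35)
RG2=R.from_matrix(np.c_[-ax*np.cos(d)+[0,0,np.sin(d)],ay,-ax*np.sin(d)-[0,0,np.cos(d)]])
RS2=R.from_matrix(np.c_[-sz*np.cos(d)-sx*np.sin(d),yh,sx*np.cos(d)-sz*np.sin(d)])
E
python3 -c "
from h import *
print(delta([526,-297.4,34.6],RG2),delta([520,-295.6,34.6],RG2))"
```

```text
clock: 36.9
tcp_pos: [526.1, -297.2, 34.3]
ee_rot: [-0.369, -2.504, -0.116]
contact_force: [-0.2, -0.6, -0.1]
finger_gap: 85.4
grasp_force: 0.0
(array([ 0.02, -0.02, -0.02]), array([ 0.001, -0.004, -0.002])) (array([ 0.54, -0.02,  0.34]), array([ 0.001, -0.004, -0.002]))
```

```bash
python3 -m crank '[[0,0,0.2,0,0,0,0.8],[0,0,0,0,0,0,0.65],[0,0,0,0,0,0,0.6],[0,0,0,0,0,0,0.55],[0,0,0,0,0,0,0.5],[0,0,0,0,0,0,0.45],[0,0,0,0,0,0,0],[0,0,0,0,0,0,-1],[0,0,0,0,0,0,-1],[0,0,0,0,0,0,-1]]'
```

```text
clock: 37.9
tcp_pos: [525.0, -297.0, 33.7]
ee_rot: [-0.37, -2.509, -0.115]
contact_force: [1.9, -0.4, 10.9]
finger_gap: 60.7
grasp_force: 65.6
```

```bash
python3 -m crank '[[0.12,0,-0.16,0,0,0,-1],[0.23,0,-0.33,0,0,0,-1],[0.57,0,-0.82,0,0,0,-1],[1.15,0,-1.64,0,0,0,-1],[1.72,0,-2.46,0,0,0,-1],[1.72,0,-2.46,0,0,0,-1],[1.15,0,-1.64,0,0,0,-1],[0,0,0,0,0,0,-1],[0,0,0,0,0,0,-1],[0,0,0,0,0,0,-1]]'
python3 -c "
from h import *
H=f1+sz*(76.4+60)+sx*3.5
print(H,delta(H,RS2))"
```

```text
clock: 38.9
tcp_pos: [524.6, -296.7, 147.6]
ee_rot: [-0.369, -2.507, -0.117]
contact_force: [0.1, 0.4, -1.1]
finger_gap: 60.9
grasp_force: 65.2
[526.92251497 -19.36398769 201.15780871] (array([ 9.43, 26.62,  0.09]), array([ 1.000e-03, -1.218e+00, -2.370e-01]))
```

```bash
python3 -m crank '[[0.5,0,-0.5,0,-0.1353,-0.0263,-1],[0.5,0,-0.5,0,-0.1353,-0.0263,-1],[0,0,-0.5,0,-0.1353,-0.0263,-1],[0,0,-0.5,0,-0.1353,-0.0263,-1],[0,0,-0.5,0,-0.1353,-0.0263,-1],[0,0,0,0,-0.1353,-0.0263,-1],[0,0,0,0,-0.1353,-0.0263,-1],[0,0,0,0,-0.1353,-0.0263,-1],[0,0,0,0,-0.1353,-0.0263,-1],[0,0,0,0,0,0,-1]]'
python3 -c "
from h import *
H=f1+sz*(76.4+60)+sx*3.5
print(H,delta(H,RS2),ctrl.get_state()['q'], delta(H+20*sz-15*sx-60*yh,RS2))"
```

```text
clock: 39.9
tcp_pos: [520.4, -294.2, 173.1]
ee_rot: [0.092, 2.53, -0.024]
contact_force: [-1.1, 0.9, -2.0]
finger_gap: 61.0
grasp_force: 65.5
[526.92251497 -19.36398769 201.15780871] (array([-0.47, 27.47, -2.96]), array([ 0.002, -0.001, -0.003])) [-0.83460342  0.15619669 -0.59809606  0.35129877  0.40937717 -0.66373878] (array([-1.27, 21.48, -5.35]), array([ 0.002, -0.001, -0.003]))
```

```bash
python3 -m crank '[[-0.42,1,-1.78,0,0,-0.002,-1],[-0.42,2,-1.78,0,0,0,-1],[-0.43,2.6,-1.79,0,0,0,-1],[0,3,0,0,0,0,-1],[0,3,0,0,0,0,-1],[0,3,0,0,0,0,-1],[0,3,0,0,0,0,-1],[0,3,0,0,0,0,-1],[0,3,0,0,0,0,-1],[0,2.8,0,0,0,0,-1]]'
python3 -c "
from h import *
H=f1+sz*(76.4+60)+sx*3.5
print(delta(H,RS2),ctrl.get_state()['q'])"
```

```text
clock: 40.9
tcp_pos: [522.5, -31.1, 227.9]
ee_rot: [0.087, 2.532, -0.031]
contact_force: [0.1, -0.4, -2.2]
finger_gap: 60.9
grasp_force: 65.8
(array([1.23, 1.21, 2.4 ]), array([-0.002, -0.002,  0.002])) [-0.27530814 -0.08017284 -0.70731151  0.3447396   0.11520073 -0.17116039]
```

```bash
python3 -m crank '[[0.25,0.24,0.48,0,0,0,-1],[0.25,0.24,0.48,0,0,0,-1],[0.25,0.24,0.48,0,0,0,-1],[0.25,0.24,0.48,0,0,0,-1],[0.23,0.24,0.48,0,0,0,-1],[0,0,0,0,0,0,-1],[0,0,0,0,0,0,-1],[0,0,0,0,0,0,-1],[0,0,0,0,0,0,-1],[0,0,0,0,0,0,-1]]'
python3 - <<'E'
from h import *
H=f1+sz*(76.4+60)+sx*3.5
print(delta(H,RS2))
s=cam("side"); st=ctrl.get_state(); r=R.from_rotvec(st["ee_rot"]); rr=r*RS2.inv()
g=lambda P:np.round((proj(s,P)-[215,150]+.42)*8)
foot=st["tcp_pos"]-rr.apply(sz*76.4+sx*3.5-.2*sx)
for y in(-31,31): print("front foot corner",g(foot+rr.apply(y*yh-5*sx)),"front top",g(foot+rr.apply(y*yh-5*sx+130*sz)))
for y in(-50,50): print("mouth front/rear",g(f1+36*sz-6.5*sx+y*yh),g(f1+36*sz+6.5*sx+y*yh))
cv2.imwrite("pics/g7.png",cv2.convertScaleAbs(cv2.resize(s[0][150:225,215:285],None,fx=8,fy=8,interpolation=cv2.INTER_CUBIC)[:,:,::-1],alpha=1.6))
E
```

```text
clock: 41.9
tcp_pos: [526.7, -20.7, 201.1]
ee_rot: [0.086, 2.528, -0.029]
contact_force: [0.7, -0.0, -1.9]
finger_gap: 60.9
grasp_force: 65.9
(array([-0.01,  0.13, -0.  ]), array([-0.   ,  0.002,  0.002]))
front foot corner [269. 440.] front top [346.  98.]
front foot corner [154. 375.] front top [226.  39.]
mouth front/rear [285. 521.] [310. 517.]
mouth front/rear [102. 413.] [127. 410.]
```

View pics/g7.png

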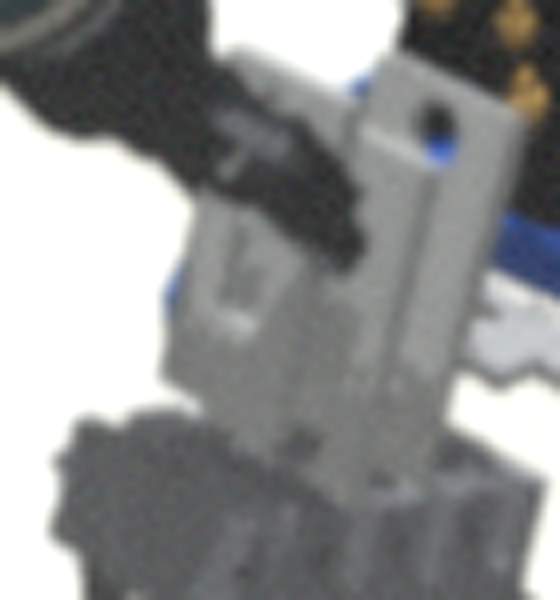

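The foot's left corner is at (163,378), against a prediction of (154,375). That is about 1 px off and includes the same small side-camera bias seen on the long gauge. The plate stands parallel over slot 1, so I'll insert it.

```bash
python3 -m crank '[[0.164,0.13,0.115,0,0,0,-1],[0.164,0,0.115,0,0,0,-1],[0.164,0,0.115,0,0,0,-1],[0.164,0,0.115,0,0,0,-1],[0.164,0,0.115,0,0,0,-1],[0.164,0,0.115,0,0,0,-1],[0.082,0,0.057,0,0,0,-1],[0.082,0,0.057,0,0,0,-1],[0.082,0,0.057,0,0,0,-1],[0,0,0,0,0,0,-1]]'
```

```text
clock: 42.95
tcp_pos: [521.6, -19.0, 186.6]
ee_rot: [0.086, 2.528, -0.029]
contact_force: [-0.5, 0.4, -2.0]
finger_gap: 61.1
grasp_force: 65.9
```

```bash
python3 -m crank '[[0.066,0,0.046,0,0,0,-1],[0.066,0,0.046,0,0,0,-1],[0.066,0,0.046,0,0,0,-1],[0.066,0,0.046,0,0,0,-1],[0.066,0,0.046,0,0,0,-1],[0,0,0,0,0,0,-1],[0,0,0,0,0,0,-1],[0,0,0,0,0,0,-1],[0,0,0,0,0,0,-1],[0,0,0,0,0,0,-1]]'
```

```text
clock: 43.95
tcp_pos: [520.3, -18.9, 183.0]
ee_rot: [0.086, 2.528, -0.029]
contact_force: [-0.6, -0.3, -1.9]
finger_gap: 60.7
grasp_force: 65.9
```

```bash
python3 -m crank '[[0.066,0,0.046,0,0,0,-1],[0.066,0,0.046,0,0,0,-1],[0.066,0,0.046,0,0,0,-1],[0.066,0,0.046,0,0,0,-1],[0.066,0,0.046,0,0,0,-1],[0.066,0,0.046,0,0,0,-1],[0.066,0,0.046,0,0,0,-1],[0,0,0,0,0,0,-1],[0,0,0,0,0,0,-1],[0,0,0,0,0,0,-1]]'
```

```text
clock: 44.95
tcp_pos: [518.3, -18.7, 177.6]
ee_rot: [0.086, 2.528, -0.029]
contact_force: [-0.8, 1.1, -1.1]
finger_gap: 60.9
grasp_force: 65.9
```

```bash
python3 -m crank '[[0.066,0,0.046,0,0,0,-1],[0.066,0,0.046,0,0,0,-1],[0.066,0,0.046,0,0,0,-1],[0.066,0,0.046,0,0,0,-1],[0.066,0,0.046,0,0,0,-1],[0.066,0,0.046,0,0,0,-1],[0,0,0,0,0,0,-1],[0,0,0,0,0,0,-1],[0,0,0,0,0,0,-1],[0,0,0,0,0,0,-1]]'
```

```text
clock: 45.95
tcp_pos: [516.7, -18.6, 173.1]
ee_rot: [0.086, 2.528, -0.029]
contact_force: [-0.9, 0.4, -2.1]
finger_gap: 60.8
grasp_force: 65.8
```

```bash
python3 -m crank '[[0.066,0,0.046,0,0,0,-1],[0.066,0,0.046,0,0,0,-1],[0.066,0,0.046,0,0,0,-1],[0.066,0,0.046,0,0,0,-1],[0.066,0,0.046,0,0,0,-1],[0.066,0,0.046,0,0,0,-1],[0.066,0,0.046,0,0,0,-1],[0,0,0,0,0,0,-1],[0,0,0,0,0,0,-1],[0,0,0,0,0,0,-1]]'
```

```text
clock: 46.95
tcp_pos: [514.7, -18.5, 167.8]
ee_rot: [0.086, 2.528, -0.029]
contact_force: [-0.7, 0.4, -1.0]
finger_gap: 60.9
grasp_force: 65.9
```

```bash
python3 -m crank '[[0.066,0,0.046,0,0,0,-1],[0.066,0,0.046,0,0,0,-1],[0.066,0,0.046,0,0,0,-1],[0.066,0,0.046,0,0,0,-1],[0.066,0,0.046,0,0,0,-1],[0,0,0,0,0,0,-1],[0,0,0,0,0,0,-1],[0,0,0,0,0,0,-1],[0,0,0,0,0,0,-1],[0,0,0,0,0,0,-1]]'
```

```text
clock: 47.95
tcp_pos: [514.6, -18.7, 165.5]
ee_rot: [0.086, 2.525, -0.03]
contact_force: [-1.8, 1.5, 10.5]
finger_gap: 60.5
grasp_force: 66.8
```

```bash
python3 -m crank '[[0.066,0,0.046,0,0,0,-1],[0.066,0,0.046,0,0,0,-1],[0.066,0,0.046,0,0,0,-1],[0,0,0,0,0,0,-1],[0,0,0,0,0,0,-1],[0,0,0,0,0,0,-1],[0,0,0,0,0,0,-1],[0,0,0,0,0,0,-1],[0,0,0,0,0,0,-1],[0,0,0,0,0,0,-1]]'
```

```text
clock: 48.95
tcp_pos: [513.1, -18.5, 162.4]
ee_rot: [0.086, 2.527, -0.03]
contact_force: [-1.1, 1.7, 4.2]
finger_gap: 60.7
grasp_force: 66.5
```

```bash
python3 -m crank '[[0.066,0,0.046,0,0,0,-1],[0.066,0,0.046,0,0,0,-1],[0.066,0,0.046,0,0,0,-1],[0.066,0,0.046,0,0,0,-1],[0,0,0,0,0,0,-1],[0,0,0,0,0,0,-1],[0,0,0,0,0,0,-1],[0,0,0,0,0,0,-1],[0,0,0,0,0,0,-1],[0,0,0,0,0,0,-1]]'
```

```text
clock: 49.95
tcp_pos: [511.5, -18.3, 158.8]
ee_rot: [0.086, 2.528, -0.029]
contact_force: [0.3, -0.6, 3.2]
finger_gap: 60.8
grasp_force: 66.2
```

```bash
python3 -m crank '[[0.066,0,0.046,0,0,0,-1],[0.066,0,0.046,0,0,0,-1],[0.066,0,0.046,0,0,0,-1],[0.066,0,0.046,0,0,0,-1],[0.066,0,0.046,0,0,0,-1],[0.066,0,0.046,0,0,0,-1],[0.066,0,0.046,0,0,0,-1],[0.066,0,0.046,0,0,0,-1],[0,0,0,0,0,0,-1],[0,0,0,0,0,0,-1]]'
```

```text
clock: 50.95
tcp_pos: [509.1, -18.1, 152.5]
ee_rot: [0.086, 2.529, -0.029]
contact_force: [1.5, 0.9, 0.2]
finger_gap: 60.6
grasp_force: 66.0
```

```bash
python3 -m crank '[[0.066,0,0.046,0,0,0,-1],[0.066,0,0.046,0,0,0,-1],[0.066,0,0.046,0,0,0,-1],[0.066,0,0.046,0,0,0,-1],[0.066,0,0.046,0,0,0,-1],[0.066,0,0.046,0,0,0,-1],[0,0,0,0,0,0,-1],[0,0,0,0,0,0,-1],[0,0,0,0,0,0,-1],[0,0,0,0,0,0,-1]]'
```

```text
clock: 51.95
tcp_pos: [507.5, -18.0, 148.0]
ee_rot: [0.086, 2.529, -0.029]
contact_force: [2.0, -0.8, 0.5]
finger_gap: 61.0
grasp_force: 66.0
```

Foot is now about 3.5 mm above the floor by my estimate.

```bash
python3 -m crank '[[0.066,0,0.046,0,0,0,-1],[0.066,0,0.046,0,0,0,-1],[0.066,0,0.046,0,0,0,-1],[0.066,0,0.046,0,0,0,-1],[0,0,0,0,0,0,-1],[0,0,0,0,0,0,-1],[0,0,0,0,0,0,-1],[0,0,0,0,0,0,-1],[0,0,0,0,0,0,-1],[0,0,0,0,0,0,-1]]'
```

```text
clock: 52.95
tcp_pos: [507.3, -18.1, 146.1]
ee_rot: [0.086, 2.526, -0.029]
contact_force: [-1.8, 1.5, 12.3]
finger_gap: 61.0
grasp_force: 67.1
```

```bash
python3 -m crank '[[0.066,0,0.046,0,0,0,-1],[0.066,0,0.046,0,0,0,-1],[0,0,0,0,0,0,-1],[0,0,0,0,0,0,-1],[0,0,0,0,0,0,-1],[0,0,0,0,0,0,-1],[0,0,0,0,0,0,-1],[0,0,0,0,0,0,-1],[0,0,0,0,0,0,-1],[0,0,0,0,0,0,-1]]'
```

```text
clock: 53.95
tcp_pos: [507.7, -18.1, 145.9]
ee_rot: [0.086, 2.523, -0.029]
contact_force: [-6.8, 3.2, 25.7]
finger_gap: 60.6
grasp_force: 68.3
```

```bash
python3 -m crank '[[-0.08,0,-0.06,0,0,0,-1],[0,0,0,0,0,0,0.55],[0,0,0,0,0,0,0.7],[0,0,0,0,0,0,0.9],[0,0,0,0,0,0,0.9],[0,0,0,0,0,0,0.9],[0,0,-0.3,0,0,0,0.9],[0,0,-0.5,0,0,0,0.9],[0,0,-1,0,0,0,0.9],[0,0,-1,0,0,0,0.9]]'
python3 -m crank '[[0,0,-1.5,0,0,0,0.9],[0,0,-2,0,0,0,0.9],[0,0,-2,0,0,0,0.9],[0,0,-2,0,0,0,0.9],[0,0,-2,0,0,0,0.9],[0,0,-1.5,0,0,0,0.9],[0,0,-1,0,0,0,0.9],[0,0,0,0,0,0,0.9],[0,0,0,0,0,0,0.9],[0,0,0,0,0,0,0.9]]'
python3 - <<'E'
from h import *
s=cam("side")
g=lambda P:np.round((proj(s,P)-[215,150]+.42)*8)
for n,f,w,l in (("short",f1,31,130),("long",f2,40,165)):
  for y in(-w,w): print(n,"front top",g(f+y*yh-4*sx+l*sz),"hole",g(f-4*sx+(l-20)*sz))
cv2.imwrite("pics/g8.png",cv2.convertScaleAbs(cv2.resize(s[0][150:225,215:285],None,fx=8,fy=8,interpolation=cv2.INTER_CUBIC)[:,:,::-1],alpha=1.6))
E
```

```text
clock: 54.95
tcp_pos: [489.8, -16.7, 167.9]
ee_rot: [0.086, 2.529, -0.029]
contact_force: [-0.2, -0.3, -0.5]
finger_gap: 81.1
grasp_force: 0.0
clock: 55.95
tcp_pos: [421.4, -11.9, 265.2]
ee_rot: [0.086, 2.529, -0.029]
contact_force: [0.7, 0.4, 0.7]
finger_gap: 80.9
grasp_force: 0.0
short front top [309. 257.] hole [238. 277.]
short front top [192. 194.] hole [238. 277.]
long front top [426. 166.] hole [337. 179.]
long front top [273.  90.] hole [337. 179.]
```

View pics/g8.png

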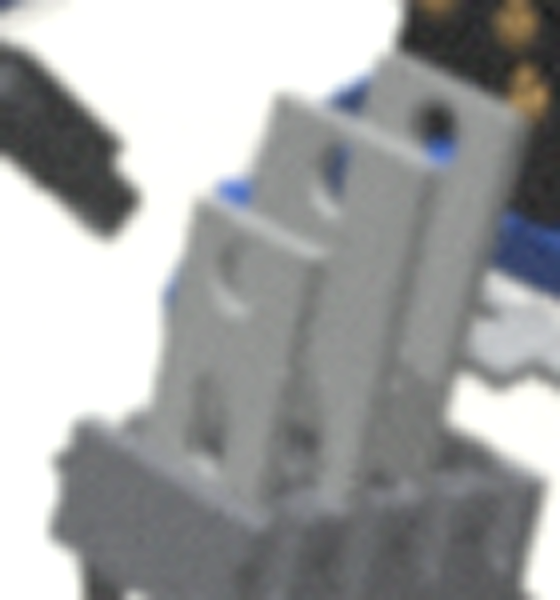

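Both gauges stand home, holes up and parallel to the racked one. The short gauge's top corners are at (198,198) and (318,260), and the long gauge's left top corner is at (280,92). All three are off the fully seated predictions by the same 6–9 crop px, about 1 camera px, so neither is standing high. The gripper is clear, so I'll hand in.

```bash
python3 -c "
from station import ticket; print(ticket.close_job())"
```

```text
the job is handed in; nothing more can be done
None
```

I handed the job in at about 56 s: by the last camera check the long gauge stands home in slot 2 and the short gauge in the front slot, both released, with the racked gauge unmoved; the hand-in returned no verdict.

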